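# Unpack the test-bar carrier into the sorting tray

## Task

Unpack the transport carrier: unscrew the knurled nut from the stud without forcing it and put it in its small pocket in the tray, lift off the hold-down bar and lay it flat in the long compartment, then lay every steel test bar flat in a slot of its own. Leave the bottle, crucible and jar alone.

Things in the scene. Friction and masses are not known exactly. Their poses are not given: they have to be found in the camera images.
- carrier: fixed carrier: grey base plate 200 x 150 x 6 mm (its x, y) on the bench, in its middle a boss 34 mm across up to 21 mm and an upright threaded stud, 22 mm over the crests. Origin: centre of the underside; z up along the stud
- stud_top (a point): top of the threaded stud, on its axis, 66 mm above the bench. Thread right-handed, coarse, lead 18 mm a turn: the nut unscrews counter-clockwise seen from above and comes free after about 1.2 turns (7.1 to 8.2 rad), having risen about 22 mm; until then it cannot be lifted
- nut: brass knurled nut, a ring 40 mm outside diameter, 18 mm high, plain bore 24 mm with two small lugs inside that run in the thread; 90 g. Once free it can topple if let go on the stud. Starts screwed down on the hold-down bar, its underside 33 mm above the bench. Origin: its centre; z along its axis
- bar: aluminium hold-down bar 44 x 130 x 12 mm (its x, y, z) with a 28 mm hole in its middle for the stud; 160 g. Starts on the carrier's boss, its underside 21 mm above the bench, over the inner ends of the test bars with 1 mm clearance. Can be gripped across its 44 mm width at the middle, with the fingers either side of the stud. Origin: its centre
- tray: fixed grey tray, bright walls, 174 x 206 mm (its x, y): floor 4 mm thick, wall tops 8 mm above the bench. +x half: four parallel slots 98 (x) x 36 mm (y), side by side along y, pitch 54.7 mm, their side walls open over the middle 46 mm; -x half: a long compartment 54 (x) x 142 mm (y) for the hold-down bar and, at +y, a 54 x 50 mm pocket for the nut. Origin: centre of underside
- bar_slot (a point): centre of the floor of the long compartment, axes as the tray's (its length along y)
- nut_pocket (a point): centre of the floor of the nut pocket, axes as the tray's
- slot1 (a point): centre of the floor of one of the four test-bar slots, axes as the tray's (its length along x)
- slot2 (a point): centre of the floor of one of the four test-bar slots, axes as the tray's (its length along x)
- slot3 (a point): centre of the floor of one of the four test-bar slots, axes as the tray's (its length along x)
- slot4 (a point): centre of the floor of one of the four test-bar slots, axes as the tray's (its length along x)
- testbar1: steel test bar, a flat waisted (dog-bone) specimen 88 mm long (its x), 24 mm wide at the heads, 15 mm wide over the middle 44 mm, 14 mm thick (z); 160 g; same on both faces. Starts lying on the carrier plate with one head under the hold-down bar. Origin: its centre. May be absent (two to four are there)
- testbar2: steel test bar, a flat waisted (dog-bone) specimen 88 mm long (its x), 24 mm wide at the heads, 15 mm wide over the middle 44 mm, 14 mm thick (z); 160 g; same on both faces. Starts lying on the carrier plate with one head under the hold-down bar. Origin: its centre. May be absent (two to four are there)
- testbar3: steel test bar, a flat waisted (dog-bone) specimen 88 mm long (its x), 24 mm wide at the heads, 15 mm wide over the middle 44 mm, 14 mm thick (z); 160 g; same on both faces. Starts lying on the carrier plate with one head under the hold-down bar. Origin: its centre. May be absent (two to four are there)
- testbar4: steel test bar, a flat waisted (dog-bone) specimen 88 mm long (its x), 24 mm wide at the heads, 15 mm wide over the middle 44 mm, 14 mm thick (z); 160 g; same on both faces. Starts lying on the carrier plate with one head under the hold-down bar. Origin: its centre. May be absent (two to four are there)
- reagent: bystander: white reagent bottle 56 mm across, 130 mm high. Origin: centre of its underside
- crucible: bystander: small ceramic crucible 44 mm across, 30 mm high. Origin: centre of its underside
- jar: bystander: small sample jar 44 mm across, 55 mm high. Origin: centre of its underside
There are look-alikes about, which are no part of the job. Of the things shaped like the nut, the brass one is meant.

How it is judged:
By the outcome, as a careful person would: the job done as asked, in the order asked, and still so for the second after the job is handed in, with the robot touching nothing.
Of testbar1, testbar2, testbar3, testbar4 only 2 to 4 are there at a start; the rules pass over those that are not, and their reading is None.
At some moment in a run one of testbar1, testbar2, testbar3, testbar4 may be knocked a few centimetres aside while the robot is not near it.
Once in a run the grip may slacken for a moment while it holds something.
It also fails if it takes over 210 s, if anything falls off the work surface, if the arm or the gripper's body presses on something with over 40 N, if the wrist force passes 120 N, or if a joint passes its speed limit or range.

## Robot

A 6-joint arm with a two-finger parallel gripper is mounted at the origin on the work surface. World frame = base frame: x ahead of the robot, y to its left, z up, the work surface at z = 0. Lengths are in mm, angles in rad, forces in N, time in s.
With the tool pointing down it reaches from about 350 to 975 mm from the base axis. Payload 7.1 kg.
Tool frame: the origin (TCP) lies at the very end of the fingers, on their centre line; the grasp point (between the pads) lies 19 mm behind it; x points along the fingers, y is the direction in which the jaws open and shut, and the axes are right-handed (so a half turn about x gives the same grasp; the last joint's range is limited). The gripper opens to 88 mm and grips with 3 to 60 N. Pads are 20 mm wide; open, the fingers measure 115 mm over their backs; the gripper's body (75 mm by 178 mm) begins 61 mm behind the grasp point.
Start: joints at [-1.252, 0.423, 1.63, -0, 1.089, -0.019], TCP at [207.15, -589.656, 222.675] pointing down, gripper open.
Joint ranges: [-3, 3], [-0.9, 2.11], [0.09, 2.58], [-1.31, 4.45], [0.11, 2.69], [-2.54, 2.54]. Speed limits (rad/s): [2.39, 2.39, 3.01, 3.14, 3.14, 3.14].

## Interface

Orientations are given as a rotation vector (axis times angle).
In Python, from workcell import ctrl gives the robot as it stands. The module is installed in compiled form; this text tells all that it offers.
- The arm moves only by the tool carry_out, never from a script. Its argument "commands" is a list of rows, each a list of 6 numbers: the shift along the tool's x, y, z in m, then the turn, a rotation vector about the tool's x, y, z in degrees. In form: [[tx, ty, tz, rx, ry, rz], ...]. A call has 1 to 8 rows; each row shifts and turns the pose as measured when the row begins, along the tool's axes as they then stand; what a row does not reach is not made up. A row lasts 1/8 s, in which the tool goes at most 62.5 mm and 10.7 degrees, less where a joint would pass 70% of its speed; a pose out of reach is approached as far as the arm can. A call with a gripper value outside its range is refused whole. "grip" is the closure, from 0 (fully open) to 1 (shut), set as the call begins (left out, the last holds). The fingers move at their own pace and stop on an object; the grip force is fixed at half the most. Time passes only in rows, so rows that do not move let the fingers close. It gives the time, the measured TCP pose, the force and the opening at its end, in the units of the state.
- ctrl.get_obs(): the state, without advancing time (a new reading comes with each control period).
- ctrl.get_image(name): name is "scene" or "top"; returns a dict with "pixels" (480x640x3 uint8, blue, green, red), "intrinsics" (3x3 intrinsics, pixels), "rvec" (rotation vector, rad) and "tvec" (3), from world to camera coordinates, as OpenCV has them. Camera axes: x right, y down, z forward; pixel columns grow to the right and rows downward; lengths in mm; the calibration is good to about 2 mm. A picture is of the moment at which its call begins. There is no depth.
- ctrl.close_job(): hands the job in, once; it reports no verdict.
The state is a dict: "t": time; "qpos": joint angles; "qvel": joint speeds; "joint_torque": joint torques, N m; "ee_pos": TCP position; "orientation": TCP orientation; "ft_force": force on the tool from outside, world axes, zero at the start; "moment": the same for the moment, N m; "width": finger opening in mm.
Only numpy, scipy, OpenCV 4.12 (cv2) and the standard library are available. Lean on these libraries where they do the work, as an engineer would, in place of code of your own. Each camera call takes 0.05 s, during which the arm holds its last target. There are 200 camera calls.

## Working session

There is one attempt and no reset: what is moved stays moved. The work goes in short steps, Python scripts to look and compute and a tool call to move; the robot and the scene stay as the last step left them, time stands still between calls to the robot, and variables do not carry over. Pictures are saved under pics/ and viewed, about 12 in all and at most 16, crops included, and the job is handed in when it is done.

Besides the shell and the picture viewer there is one more tool, called as name(argument=value, ...) on one line, values as JSON. carry_out: Moves the arm, as the interface text tells. Its arguments: {"type":"object","properties":{"commands":{"type":"array"},"grip":{"type":"number"}},"required":["commands"]}

```bash
mkdir -p pics; cat > h.py <<'E'
import numpy as np, cv2
from workcell import ctrl
from scipy.spatial.transform import Rotation as R
def cam(name):
    im=ctrl.get_image(name); return im
def ray(im,u,v,z):
    K=np.array(im["intrinsics"]);Rm=cv2.Rodrigues(np.array(im["rvec"],float))[0];t=np.array(im["tvec"],float).ravel()
    c=-Rm.T@t; d=Rm.T@np.linalg.inv(K)@np.array([u,v,1.]); return c+d*(z-c[2])/d[2]
def proj(im,p):
    return cv2.projectPoints(np.array(p,float).reshape(-1,3),np.array(im["rvec"],float),np.array(im["tvec"],float),np.array(im["intrinsics"]),None)[0].reshape(-1,2)
E
python3 - <<'E'
from h import *
for n in ("scene","top"):
    im=cam(n); cv2.imwrite(f"pics/{n}0.png",im["pixels"]); 
    Rm=cv2.Rodrigues(np.array(im["rvec"],float))[0]; print(n,im["intrinsics"],-Rm.T@np.array(im["tvec"]).ravel(),Rm.round(2).tolist())
o=ctrl.get_obs(); print(o); print(R.from_rotvec(o["orientation"]).as_matrix().round(3))
E
```

```text
scene [[488.84225745   0.         321.44825028]
 [  0.         488.84225745 242.58716139]
 [  0.           0.           1.        ]] [ 931.16022922 -397.41830677  661.74018909] [[0.75, 0.66, -0.01], [0.47, -0.54, -0.7], [-0.47, 0.52, -0.72]]
top [[550.11797791   0.         321.0804578 ]
 [  0.         550.11797791 234.25778487]
 [  0.           0.           1.        ]] [ 353.94197256   -7.63627162 1104.13311296] [[-0.03, -1.0, -0.01], [-0.98, 0.03, -0.22], [0.22, 0.0, -0.98]]
{'t': 0.1, 'qpos': array([-1.25200985e+00,  4.23773625e-01,  1.63060965e+00,  1.18394318e-05,
        1.08857734e+00, -1.90064956e-02]), 'qvel': array([-0.0003546 , -0.001237  , -0.00164817,  0.00027683, -0.000604  ,
       -0.00133345]), 'joint_torque': array([-8.33890772e-04, -5.45612025e+01, -2.74324876e+01,  6.45134551e-02,
        1.89060322e-02, -5.34204207e-05]), 'ee_pos': array([ 206.99590495, -589.19904552,  221.97521904]), 'orientation': array([ 2.03854746,  0.34904393, -2.03894849]), 'ft_force': array([ 0.11440738,  0.27296643, -0.18678717]), 'moment': array([ 0.02560054, -0.03180772, -0.00887015]), 'width': 87.79811154359945}
[[-0.     0.331 -0.943]
 [ 0.001 -0.943 -0.331]
 [-1.    -0.001 -0.   ]]
```

View pics/top0.png

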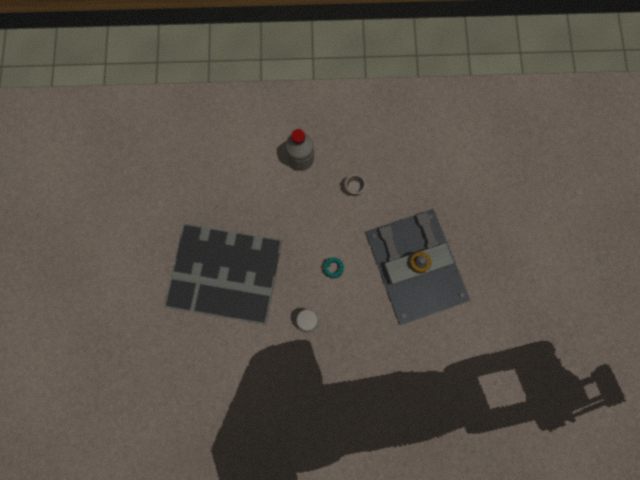

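View pics/scene0.png

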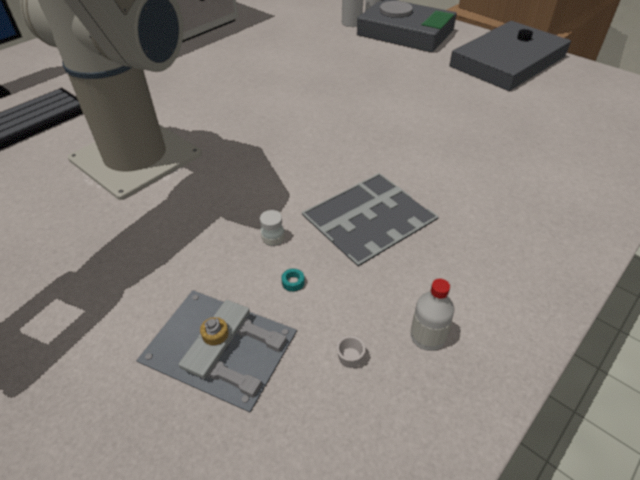

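Top view: the carrier is at about (417,265) with two test bars, heads at (386,230) and (424,217). The hold-down bar runs (386,270)–(452,258). The tray is at about (225,273). Two things are shaped like the nut: brass on the stud at (421,262) and a teal ring at (333,267). The brass one fits the description. The crucible is at (354,185), the jar at (307,320) and the bottle at (299,150).

```bash
python3 - <<'E'
from h import *
im=cam("top"); p=im["pixels"]; hsv=cv2.cvtColor(p,cv2.COLOR_BGR2HSV)
for n,(u,v) in dict(plate=(385,300),plate2=(408,233),trayfloor=(225,255),tray2=(240,305),bar=(402,270),wall=(230,284),tb=(390,247),bench=(480,200),shadow=(300,420),nut=(414,268)).items(): print(n,hsv[v-1:v+2,u-1:u+2].reshape(-1,3).mean(0).round())
a=cv2.resize(p[195:335,355:480],None,fx=4,fy=4,interpolation=cv2.INTER_CUBIC)
b=cv2.resize(p[215:335,155:295],None,fx=2,fy=4,interpolation=cv2.INTER_CUBIC)
b=cv2.resize(p[215:335,155:295],None,fx=2,fy=2,interpolation=cv2.INTER_CUBIC)
c=np.zeros((560,800,3),np.uint8); c[:a.shape[0],:a.shape[1]]=a; c[:b.shape[0],510:510+b.shape[1]]=b
c=np.clip(c.astype(float)*1.6,0,255).astype(np.uint8)
cv2.imwrite("pics/crop1.png",c)
E
```

```text
plate [ 15.  49. 100.]
plate2 [107.  13.  64.]
trayfloor [91. 17. 45.]
tray2 [72. 12. 45.]
bar [38. 17. 96.]
wall [39. 18. 90.]
tb [15. 19. 78.]
bench [ 13.  48. 103.]
shadow [12. 48. 45.]
nut [ 19. 197.  76.]
```

View pics/crop1.png

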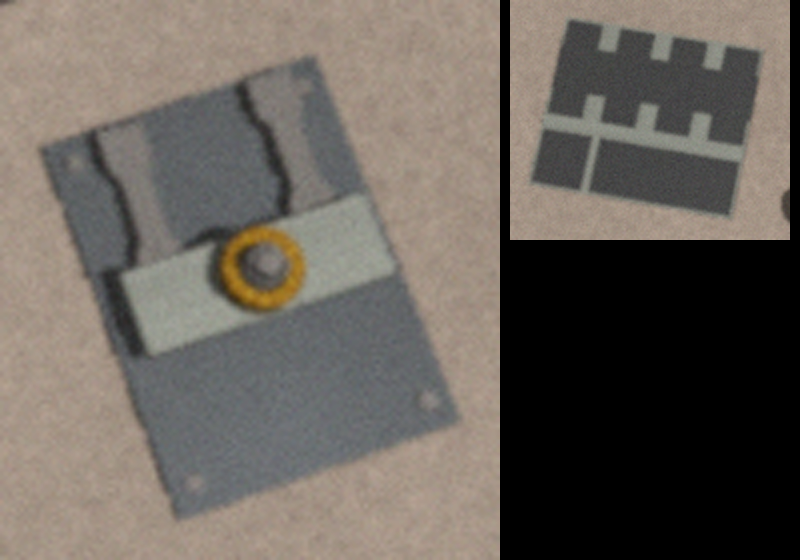

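The crop confirms the brass nut on the stud, two test bars on the far side of the hold-down bar, and the tray's nut pocket at its left (+y) end. Next I'll measure poses from contours.

```bash
cat >> h.py <<'E'
def rect(im,mask,z,box):
    """largest blob in box -> minAreaRect in world at plane z: centre, sizes, angle of long side (deg)"""
    m=np.zeros_like(mask);x0,y0,x1,y1=box;m[y0:y1,x0:x1]=mask[y0:y1,x0:x1]
    c=max(cv2.findContours(m,cv2.RETR_EXTERNAL,cv2.CHAIN_APPROX_NONE)[0],key=cv2.contourArea).reshape(-1,2)
    w=np.array([ray(im,u,v,z)[:2] for u,v in c],np.float32)
    (cx,cy),(a,b),th=cv2.minAreaRect(w)
    if a<b: a,b,th=b,a,th+90
    return np.round([cx,cy,a,b,(th+90)%180-90],1),w
E
python3 - <<'E'
from h import *
for n,bx in (("top",dict(c=(355,195,480,335),t=(155,215,295,335))),("scene",dict(c=(130,285,305,410),t=(295,170,445,270)))):
    im=cam(n); p=im["pixels"]; hsv=cv2.cvtColor(p,cv2.COLOR_BGR2HSV); f=p.astype(int)
    rb=cv2.GaussianBlur((f[...,2]-f[...,0]).astype(np.float32),(3,3),0); val=hsv[...,2]
    print(n, "rb bench/plate/tb", rb[200,480])
    g=((rb/np.maximum(val,1)<0.13)*255).astype(np.uint8)
    g=cv2.morphologyEx(g,cv2.MORPH_CLOSE,np.ones((7,7)))
    print("carrier",rect(im,g,6,bx["c"])[0]); print("tray",rect(im,g,8,bx["t"])[0])
    nut=cv2.inRange(hsv,(12,120,30),(30,255,255)); nut=cv2.morphologyEx(nut,cv2.MORPH_CLOSE,np.ones((9,9)))
    print("nut z51",rect(im,nut,51,bx["c"])[0])
    # bar: bright, greenish/unsat
    b=((val>(85 if n=="top" else 135))&(hsv[...,1]<32)).astype(np.uint8)*255; b|=nut
    b=cv2.morphologyEx(cv2.morphologyEx(b,cv2.MORPH_OPEN,np.ones((3,3))),cv2.MORPH_CLOSE,np.ones((5,5)))
    print("bar z33",rect(im,b,33,bx["c"])[0])
    cv2.imwrite(f"pics/m_{n}.png",cv2.resize(np.hstack([b,g])[170:420],None,fx=.62,fy=.62))
    print(f"val on bar",val[340,195],val[325,235])
E
```

```text
top rb bench/plate/tb 19.25
carrier [ 526.7 -197.6  201.7  152.6   17.4]
tray [522.3 192.1 207.8 175.8  78.8]
nut z51 [ 526.8 -196.9   40.7   39.2  -47.4]
bar z33 [ 528.3 -198.3  126.9   43.6  -73.2]
val on bar 99 102
scene rb bench/plate/tb 14.5625
carrier [ 513.3 -204.1  307.6  224.5   41.4]
tray [532.5 195.8 322.8 284.5  41. ]
nut z51 [ 537.9 -201.7   41.5   37.8  -26.9]
bar z33 [ 531.2 -211.5  293.1  215.2   41.4]
val on bar 129 148
```

carry_out(commands=[[0,-0.03,-0.049,0,0,0],[0,-0.03,-0.049,0,0,0],[0,-0.03,-0.049,0,0,0],[0,-0.03,-0.049,0,0,0],[0,-0.03,-0.049,0,0,0],[0,-0.03,-0.049,0,0,0],[0,-0.03,-0.049,0,0,0],[0,-0.03,-0.049,0,0,0]], grip=0)

```text
t: 1.25
ee_pos: [504.5, -226.8, 222.3]
orientation: [2.043, 0.338, -2.041]
ft_force: [0.7, -0.7, 0.0]
width: 87.8
```

```bash
cat >> h.py <<'E'
def st(tgt=None,yaw=None):
    """print state; to-go in tool axes (mm) if tool were level, yaw of tool y (deg)"""
    o=ctrl.get_obs();M=R.from_rotvec(o["orientation"]).as_matrix();y=np.degrees(np.arctan2(M[1,1],M[0,1]))
    print("t%.2f"%o["t"],"p",o["ee_pos"].round(1),"yawY %.1f"%y,"tilt",(M[:,0]).round(3),"q1 %.2f q6 %.2f"%(o["qpos"][0],o["qpos"][5]),"F",o["ft_force"].round(1),"M",o["moment"].round(2),"w %.1f"%o["width"])
    if tgt is not None: print("  togo tool mm",(M.T@(np.array(tgt)-o["ee_pos"])).round(1))
    if yaw is not None:
        # tool rotvec (deg) to level + desired yaw
        a=np.radians(yaw);X=np.array([0,0,-1.]);Y=np.array([np.cos(a),np.sin(a),0]);T=np.c_[X,Y,np.cross(X,Y)]
        print("  turn tool deg",np.degrees(R.from_matrix(M.T@T).as_rotvec()).round(1))
E
python3 -c "
from h import *
st((526.8,-197,120),-20)"
```

```text
t1.25 p [ 504.5 -226.8  222.3] yawY -71.1 tilt [ 0.002 -0.002 -1.   ] q1 -0.44 q6 0.80 F [ 0.7 -0.7  0. ] M [-0.01 -0.03 -0.  ] w 87.8
  togo tool mm [102.3 -21.2 -30.6]
  turn tool deg [-51.1   0.   -0.1]
```

carry_out(commands=[[0,-0.021,-0.031,0,0,0],[0.01,0,0,10.7,0,0],[0.01,0,0,10.7,0,0],[0.01,0,0,10.7,0,0],[0.01,0,0,10.7,0,0],[0.01,0,0,10.7,0,0],[0.01,0,0,10.7,0,0],[0.01,0,0,10.7,0,0]])

```text
t: 2.25
ee_pos: [531.4, -191.3, 150.8]
orientation: [-1.63, 0.873, 1.621]
ft_force: [-0.4, 0.1, 0.2]
width: 87.6
```

```bash
python3 -c "
from h import *
st((526.8,-197,39),-154)"
```

```text
t2.25 p [ 531.4 -191.3  150.8] yawY -146.5 tilt [ 0.004 -0.002 -1.   ] q1 -0.37 q6 2.19 F [-0.4  0.1  0.2] M [ 0.09 -0.03  0.04] w 87.6
  togo tool mm [111.8   7.2  -1.8]
  turn tool deg [ 7.5 -0.2  0.1]
```

carry_out(commands=[[0.03,0.0072,-0.0018,7.5,-0.2,0],[0.03,0,0,0,0,0],[0.03,0,0,0,0,0],[0.01,0,0,0,0,0],[0,0,0,0,0,0]])

```text
t: 2.88
ee_pos: [527.2, -197.1, 48.3]
orientation: [-1.532, 0.961, 1.528]
ft_force: [0.2, 0.3, -0.7]
width: 87.7
```

```bash
python3 -c "
from h import *
st((526.8,-197,39),-154)
im=cam('scene');p=im['pixels'][240:420,110:350];cv2.imwrite('pics/s1.png',np.clip(cv2.resize(p,None,fx=3,fy=3).astype(float)*1.4,0,255).astype(np.uint8))"
```

```text
t2.88 p [ 527.2 -197.1   48.3] yawY -154.4 tilt [ 0.003  0.001 -1.   ] q1 -0.38 q6 2.31 F [ 0.2  0.3 -0.7] M [ 0.14 -0.04 -0.05] w 87.7
  togo tool mm [9.3 0.4 0.3]
  turn tool deg [-0.4 -0.   0.2]
```

View pics/s1.png

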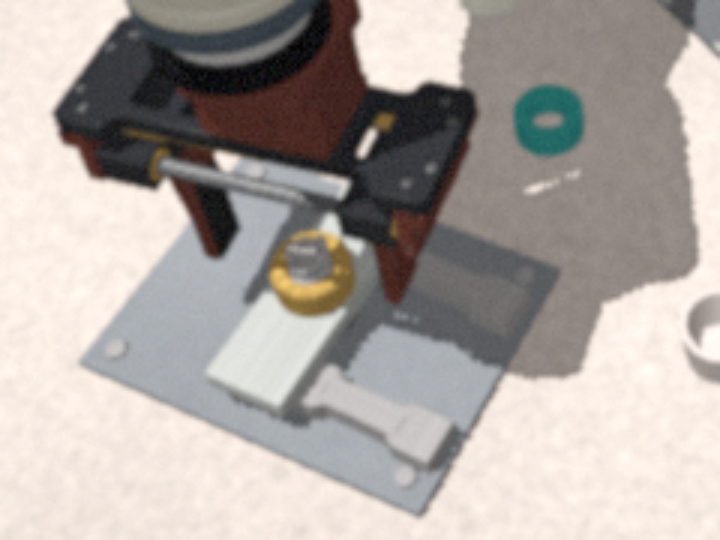

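The open fingers straddle the brass nut, centred on it. I'll go down and grip.

carry_out(commands=[[0.0095,0,0,0,0,0],[0,0,0,0,0,0]])

```text
t: 3.18
ee_pos: [528.8, -197.7, 40.5]
orientation: [-1.535, 0.96, 1.524]
ft_force: [0.0, 0.3, -0.0]
width: 87.7
```

carry_out(commands=[[0,0,0,0,0,0],[0,0,0,0,0,0],[0,0,0,0,0,0],[0,0,0,0,0,0],[0,0,0,0,0,0],[0,0,0,0,0,0]], grip=1)

```text
t: 3.92
ee_pos: [529.5, -198.0, 41.7]
orientation: [-1.537, 0.96, 1.522]
ft_force: [0.5, 0.7, 0.3]
width: 39.9
```

```bash
python3 -c "
from h import *
st((526.8,-197,39),-154)"
```

```text
t3.92 p [ 529.5 -198.    41.7] yawY -154.4 tilt [ 0.009 -0.002 -1.   ] q1 -0.38 q6 2.31 F [0.5 0.7 0.3] M [ 0.08 -0.05  0.06] w 39.9
  togo tool mm [2.7 2.1 2.1]
  turn tool deg [-0.4 -0.3  0.4]
```

carry_out(commands=[[0,0,0,0,0,0],[0.003,0.0015,0.002,0,-0.3,0.4],[0.0005,0.0005,0,0,0,0]], grip=0.4)

```text
t: 4.3
ee_pos: [526.7, -196.9, 37.9]
orientation: [-1.53, 0.963, 1.531]
ft_force: [0.2, 0.7, 0.5]
width: 52.8
```

```bash
python3 -c "
from h import *
st((526.8,-197,39),-154)"
```

```text
t4.30 p [ 526.7 -196.9   37.9] yawY -154.4 tilt [-0.001  0.    -1.   ] q1 -0.38 q6 2.32 F [0.2 0.7 0.5] M [ 0.1  -0.04  0.02] w 52.8
  togo tool mm [-1.1 -0.1 -0.1]
  turn tool deg [-0.4  0.  -0. ]
```

carry_out(commands=[[0.0004,0.0002,0,0,0,0],[0.0004,0.0002,0,0,0,0],[0.0004,0.0002,0,0,0,0]], grip=1)

```text
t: 4.68
ee_pos: [526.5, -197.1, 37.1]
orientation: [-1.53, 0.963, 1.53]
ft_force: [-1.0, 2.1, 6.4]
width: 40.2
```

```bash
python3 -c "
from h import *
st((526.8,-197,39),-154)"
```

```text
t4.67 p [ 526.5 -197.1   37.1] yawY -154.4 tilt [ 0.  0. -1.] q1 -0.38 q6 2.31 F [-1.   2.1  6.4] M [ 0.42  0.11 -0.03] w 40.2
  togo tool mm [-1.9 -0.3 -0. ]
  turn tool deg [-0.4  0.   0. ]
```

carry_out(commands=[[-0.0005,0,0,-10,0,0],[-0.0005,0,0,-10,0,0],[-0.0005,0,0,-10,0,0],[-0.0005,0,0,-10,0,0],[-0.0005,0,0,-10,0,0]])

```text
t: 5.3
ee_pos: [525.5, -197.1, 39.0]
orientation: [-2.101, 0.236, 2.105]
ft_force: [1.2, -0.8, -1.3]
width: 39.7
```

```bash
python3 -c "
from h import *
st((526.8,-197,39),-154)"
```

```text
t5.30 p [ 525.5 -197.1   39. ] yawY -102.8 tilt [-0.001  0.001 -1.   ] q1 -0.38 q6 1.41 F [ 1.2 -0.8 -1.3] M [-0.05  0.   -0.  ] w 39.7
  togo tool mm [ 0.  -0.4 -1.2]
  turn tool deg [51.2  0.1 -0. ]
```

carry_out(commands=[[-0.0005,0,0.0005,-10,0,0],[-0.0005,0,0,-10,0,0],[-0.0005,0,0,-10,0,0],[-0.0005,0,0,-10,0,0],[-0.0005,0,0,-10,0,0],[-0.0005,0,0,-10,0,0],[-0.0005,0,0,-10,0,0],[-0.0005,0,0,-10,0,0]])

```text
t: 6.3
ee_pos: [526.5, -200.9, 42.7]
orientation: [1.459, 1.017, -1.461]
ft_force: [1.1, -1.7, -1.2]
width: 39.9
```

```bash
python3 -c "
from h import *
st((526.8,-197,45))"
```

```text
t6.30 p [ 526.5 -200.9   42.7] yawY -20.0 tilt [ 0.003 -0.005 -1.   ] q1 -0.38 q6 -0.03 F [ 1.1 -1.7 -1.2] M [-0.27 -0.25  0.01] w 39.9
  togo tool mm [-2.3 -1.  -3.8]
```

carry_out(commands=[[-0.0012,-0.0005,-0.002,-10,0,-0.3],[-0.0008,0,-0.002,-10,0,0],[-0.0006,0,-0.0008,-10,0,0],[-0.0005,0,-0.0004,-10,0,0]])

```text
t: 6.8
ee_pos: [528.6, -200.3, 45.9]
orientation: [0.922, 1.356, -0.935]
ft_force: [0.7, -1.9, -2.0]
width: 40.3
```

```bash
python3 -c "
from h import *
st((526.8,-197,46),22)"
```

```text
t6.80 p [ 528.6 -200.3   45.9] yawY 21.4 tilt [ 0.002 -0.011 -1.   ] q1 -0.38 q6 -0.74 F [ 0.7 -1.9 -2. ] M [-0.22 -0.22 -0.04] w 40.3
  togo tool mm [-0.1 -0.4 -3.7]
  turn tool deg [-0.6  0.6  0.1]
```

carry_out(commands=[[-0.0003,0,-0.004,0,0.6,0],[-0.0006,0,-0.001,-10,0,0],[-0.0006,0,-0.0005,-10,0,0],[-0.0006,0,-0.0005,-10,0,0],[-0.0006,0,-0.0005,-10,0,0]])

```text
t: 7.42
ee_pos: [529.6, -200.2, 49.1]
orientation: [0.373, 1.528, -0.384]
ft_force: [2.7, -0.8, -1.1]
width: 40.2
```

```bash
python3 -c "
from h import *
st((526.8,-197,48),62)"
```

```text
t7.42 p [ 529.6 -200.2   49.1] yawY 62.3 tilt [ 0.007 -0.009 -1.   ] q1 -0.38 q6 -1.46 F [ 2.7 -0.8 -1.1] M [-0.11 -0.55  0.05] w 40.2
  togo tool mm [ 1.   1.6 -3.9]
  turn tool deg [0.3 0.6 0.3]
```

carry_out(commands=[[-0.0003,0.0006,-0.003,-10,0.6,0.3],[-0.0004,0,-0.001,-10,0,0],[-0.0005,0,-0.0005,-10,0,0],[-0.0005,0,-0.0005,-10,0,0]])

```text
t: 7.92
ee_pos: [530.5, -199.5, 51.3]
orientation: [-0.184, 1.553, 0.178]
ft_force: [4.4, 3.2, -2.0]
width: 40.5
```

carry_out(commands=[[0,0,0,0,0,0],[0,0,0,0,0,0],[0,0,0,0,0,0]], grip=0.25)

```text
t: 8.3
ee_pos: [530.0, -199.4, 51.1]
orientation: [-0.177, 1.555, 0.171]
ft_force: [0.7, 0.3, -0.1]
width: 64.8
```

```bash
python3 -c "
from h import *
st((526.8,-197,49),102)"
```

```text
t8.30 p [ 530.  -199.4   51.1] yawY 102.7 tilt [ 0.009 -0.003 -1.   ] q1 -0.38 q6 -2.18 F [ 0.7  0.3 -0.1] M [ 0.1  -0.16  0.01] w 64.8
  togo tool mm [ 2.1  3.  -2.6]
  turn tool deg [0.7 0.5 0.3]
```

carry_out(commands=[[0,0.003,-0.0026,10.7,0.5,0.3],[0,0,0,10.7,0,0],[0,0,0,10.7,0,0],[0,0,0,10.7,0,0],[0,0,0,10.7,0,0],[0,0,0,10.7,0,0],[0,0,0,10.7,0,0],[0,0,0,10.7,0,0]], grip=0.15)

```text
t: 9.3
ee_pos: [525.4, -197.2, 50.9]
orientation: [0.996, 1.334, -0.995]
ft_force: [0.8, 0.1, 0.2]
width: 74.9
```

```bash
python3 -c "
from h import *
st((526.8,-197,49),17)"
```

```text
t9.30 p [ 525.4 -197.2   50.9] yawY 16.4 tilt [-0.002  0.002 -1.   ] q1 -0.38 q6 -0.67 F [0.8 0.1 0.2] M [-0.06 -0.11 -0.06] w 74.9
  togo tool mm [1.9 1.4 0.2]
  turn tool deg [-0.6 -0.1  0.1]
```

carry_out(commands=[[0,0.001,0,10.7,0,0],[0,0,0,10.7,0,0],[0,0,0,10.7,0,0],[0,0,0,10.7,0,0],[0,0,0,10.7,0,0],[0,0,0,10.7,0,0],[0,0,0,10.7,0,0],[0,0,0,10.7,0,0]])

```text
t: 10.3
ee_pos: [525.1, -197.2, 50.7]
orientation: [2.024, 0.37, -2.031]
ft_force: [0.4, 0.1, -0.1]
width: 74.8
```

```bash
python3 -c "
from h import *
st((526.8,-197,49),-70)
im=cam('top'); hsv=cv2.cvtColor(im['pixels'],cv2.COLOR_BGR2HSV)
nut=cv2.inRange(hsv,(12,120,30),(30,255,255));print('px',(nut[195:335,355:480]>0).sum())"
```

```text
t10.30 p [ 525.1 -197.2   50.7] yawY -69.5 tilt [-0.004  0.002 -1.   ] q1 -0.38 q6 0.83 F [ 0.4  0.1 -0.1] M [0.02 0.01 0.01] w 74.8
  togo tool mm [ 1.7  0.4 -1.6]
  turn tool deg [0.5 0.2 0.2]
px 0
```

carry_out(commands=[[0,0.0004,-0.0016,10.7,0.2,0.2],[0,0,0,10.7,0,0],[0,0,0,10.7,0,0],[0,0,0,10.7,0,0],[0,0,0,10.7,0,0],[-0.0012,0,0,10.7,0,0],[0,0,0,0,0,0]], grip=0.3)

```text
t: 11.22
ee_pos: [526.0, -197.2, 51.8]
orientation: [-1.775, 0.711, 1.777]
ft_force: [0.7, -0.5, 0.8]
width: 61.6
```

```bash
python3 -c "
from h import *
st((526.8,-197,52),-134)"
```

```text
t11.22 p [ 526.  -197.2   51.8] yawY -133.6 tilt [-0.001 -0.    -1.   ] q1 -0.38 q6 1.95 F [ 0.7 -0.5  0.8] M [ 0.05  0.02 -0.03] w 61.6
  togo tool mm [-0.2 -0.7 -0.4]
  turn tool deg [ 0.4  0.  -0.1]
```

Good alignment; I'll grip and start the second stroke.

carry_out(commands=[[0,0,0,0,0,0],[0,0,0,0,0,0],[0,0,0,0,0,0],[0,0,0,0,0,0]], grip=1)

```text
t: 11.72
ee_pos: [525.9, -197.3, 51.7]
orientation: [-1.781, 0.704, 1.783]
ft_force: [0.3, -0.2, 0.0]
width: 40.0
```

carry_out(commands=[[-0.0005,0,0,-10,0,0],[-0.0005,0,0,-10,0,0],[-0.0005,0,0,-10,0,0],[-0.0005,0,0,-10,0,0],[-0.0005,0,0,-10,0,0],[-0.0005,0,0,-10,0,0]])

```text
t: 12.48
ee_pos: [525.1, -198.7, 55.2]
orientation: [2.038, 0.341, -2.044]
ft_force: [-0.7, -1.6, 0.8]
width: 40.0
```

```bash
python3 -c "
from h import *
st((526.8,-197,55),-72)"
```

```text
t12.47 p [ 525.1 -198.7   55.2] yawY -70.9 tilt [-0.003 -0.002 -1.   ] q1 -0.38 q6 0.86 F [-0.7 -1.6  0.8] M [-0.27  0.1  -0.02] w 40.0
  togo tool mm [ 0.2 -1.1 -2.2]
  turn tool deg [ 1.1  0.2 -0.1]
```

carry_out(commands=[[-0.0004,-0.0005,-0.0015,-10,0,0],[-0.0005,0,-0.0003,-10,0,0],[-0.0005,0,-0.0003,-10,0,0],[-0.0005,0,-0.0003,-10,0,0],[-0.0005,0,-0.0003,-10,0,0],[-0.0005,0,-0.0003,-10,0,0],[-0.0005,0,-0.0003,-10,0,0]])

```text
t: 13.35
ee_pos: [527.8, -201.1, 59.4]
orientation: [1.181, 1.217, -1.192]
ft_force: [0.2, -2.0, -0.9]
width: 39.7
```

```bash
python3 -c "
from h import *
st((526.8,-197,58.5),0)"
```

```text
t13.35 p [ 527.8 -201.1   59.4] yawY 1.7 tilt [-0.001 -0.009 -1.   ] q1 -0.38 q6 -0.40 F [ 0.2 -2.  -0.9] M [-0.31 -0.22 -0.02] w 39.7
  togo tool mm [ 0.9 -0.9 -4.2]
  turn tool deg [1.7 0.5 0. ]
```

carry_out(commands=[[0,0,-0.003,-5,0.5,0],[-0.0005,0,-0.001,-10,0,0],[-0.0005,0,-0.0006,-10,0,0],[-0.0005,0,-0.0006,-10,0,0],[-0.0005,0,-0.0006,-10,0,0]])

```text
t: 13.98
ee_pos: [529.8, -200.8, 62.3]
orientation: [0.562, 1.487, -0.571]
ft_force: [1.0, -2.0, -1.7]
width: 39.9
```

carry_out(commands=[[-0.0005,0,-0.001,-10,0.3,0],[-0.0005,0,-0.0006,-10,0,0],[-0.0005,0,-0.0006,-10,0,0],[-0.0005,0,-0.0006,-10,0,0],[0,0,0,0,0,0]])

```text
t: 14.6
ee_pos: [531.6, -200.1, 65.2]
orientation: [-0.003, 1.56, -0.007]
ft_force: [0.1, 1.1, -0.7]
width: 40.0
```

```bash
python3 -c "
from h import *
st((526.8,-197,62.5),87)"
```

```text
t14.60 p [ 531.6 -200.1   65.2] yawY 89.8 tilt [ 0.01  -0.006 -1.   ] q1 -0.38 q6 -1.95 F [ 0.1  1.1 -0.7] M [ 0.15 -0.14 -0.06] w 40.0
  togo tool mm [ 2.6  3.1 -4.8]
  turn tool deg [2.8 0.6 0.3]
```

carry_out(commands=[[-0.001,0,0,0,0,0],[-0.002,0,0,0,0,0]])

```text
t: 14.85
ee_pos: [531.1, -199.9, 68.0]
orientation: [0.002, 1.561, -0.011]
ft_force: [0.3, 0.5, -0.8]
width: 39.9
```

carry_out(commands=[[-0.004,0,0,0,0,0],[-0.006,0,0,0,0,0]])

```text
t: 15.1
ee_pos: [530.5, -199.9, 78.2]
orientation: [0.003, 1.563, -0.012]
ft_force: [-0.2, -0.1, -0.8]
width: 39.8
```

carry_out(commands=[[-0.03,0,0,0,0,0],[-0.03,0.02,0,0,0,0],[0,0.05,-0.006,0,0,0],[0,0.06,-0.006,0,0,0],[0,0.06,-0.006,0,0,0],[0,0.06,-0.006,0,0,0],[0,0.06,-0.006,0,0,0],[0,0.06,-0.006,0,0,0]])

```text
t: 16.1
ee_pos: [501.2, 176.6, 142.5]
orientation: [0.012, 1.554, -0.023]
ft_force: [1.1, -0.1, -1.1]
width: 39.9
```

```bash
python3 -c "
from h import *
st((481,276.8,60),79)"
```

```text
t16.10 p [501.2 176.6 142.5] yawY 88.7 tilt [ 0.017 -0.007 -1.   ] q1 0.32 q6 -1.21 F [ 1.1 -0.1 -1.1] M [ 0.07 -0.19  0.01] w 39.9
  togo tool mm [ 81.5 100.3 -23.8]
  turn tool deg [9.7 1.  0.3]
```

carry_out(commands=[[0,0.05,-0.012,0,0,0],[0,0.048,-0.011,0,0,0],[0.02,0,0,5,0.5,0.2],[0.03,0,0,5,0.5,0.1]])

```text
t: 16.6
ee_pos: [481.6, 284.3, 95.0]
orientation: [0.157, 1.558, -0.149]
ft_force: [0.2, 0.7, -1.2]
width: 39.7
```

```bash
python3 -c "
from h import *
st((481,276.8,40),79)
im=cam('scene');p=im['pixels'][90:280,260:460];cv2.imwrite('pics/s2.png',np.clip(cv2.resize(p,None,fx=3,fy=3).astype(float)*1.4,0,255).astype(np.uint8))
hsv=cv2.cvtColor(im['pixels'],cv2.COLOR_BGR2HSV)
nut=cv2.inRange(hsv,(12,120,40),(30,255,255));n,l,s,c=cv2.connectedComponentsWithStats(nut);print([(s[i].tolist(),c[i].round()) for i in range(1,n) if s[i,4]>60])
print(proj(im,[(481,276.8,4),(481,276.8,70)]))"
```

```text
t16.60 p [481.6 284.3  95. ] yawY 78.8 tilt [ 0.008  0.004 -1.   ] q1 0.51 q6 -0.86 F [ 0.2  0.7 -1.2] M [ 0.05 -0.14  0.02] w 39.7
  togo tool mm [55.  -7.8  0.5]
  turn tool deg [-0.2  0.4 -0.3]
[([568, 0, 22, 18, 86], array([578.,   9.])), ([593, 0, 24, 17, 95], array([606.,   7.])), ([551, 11, 16, 16, 66], array([559.,  20.])), ([582, 27, 17, 21, 73], array([591.,  36.])), ([379, 137, 15, 17, 192], array([386., 145.]))]
[[377.27896856 185.3426843 ]
 [379.67919348 159.75911252]]
```

View pics/s2.png

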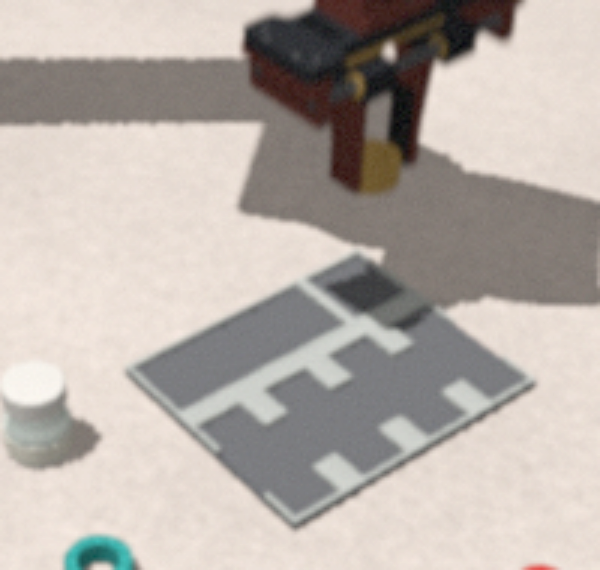

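The picture shows the nut held level between the fingertips above the tray, with the empty pocket at the tray's far corner, crop (370,290).

```bash
python3 -c "
from h import *
im=cam('scene')
a=np.linspace(0,6.28,90)
for dx in (-5,0,5):
  pts=[(481.6+dx*.98+20*np.cos(t),284.3-dx*.19+20*np.sin(t),z) for t in a for z in (88,106)]
  q=proj(im,pts);print(dx,q.min(0).round(1),q.max(0).round(1))"
```

```text
-5 [371.1 136.3] [392.1 155.6]
0 [372.8 137.4] [393.9 156.8]
5 [374.5 138.5] [395.6 158. ]
```

carry_out(commands=[[0.025,-0.008,0.0005,0,0.4,-0.3],[0.03,0,0,0,0,0],[0.015,0,0,0,0,0],[0.005,0,0,0,0,0]])

```text
t: 17.2
ee_pos: [481.1, 274.5, 20.0]
orientation: [0.148, 1.567, -0.15]
ft_force: [0.3, 0.5, -0.2]
width: 40.0
```

```bash
python3 -c "
from h import *
st((481,276.8,11),79)"
```

```text
t17.20 p [481.1 274.5  20. ] yawY 79.1 tilt [-0.001 -0.001 -1.   ] q1 0.50 q6 -0.88 F [ 0.3  0.5 -0.2] M [ 0.03 -0.16  0.01] w 40.0
  togo tool mm [ 9.   2.2 -0.5]
  turn tool deg [ 0.1 -0.1  0.1]
```

carry_out(commands=[[0.003,0.0022,-0.0005,0,0,0],[0.003,0,0,0,0,0],[0.001,0,0,0,0,0]])

```text
t: 17.58
ee_pos: [482.3, 277.6, 14.7]
orientation: [0.148, 1.564, -0.148]
ft_force: [-0.2, 0.7, -1.6]
width: 40.1
```

```bash
python3 -c "
from h import *
st((481,276.8,11),79)"
```

```text
t17.57 p [482.3 277.6  14.7] yawY 79.2 tilt [ 0.001  0.    -1.   ] q1 0.50 q6 -0.88 F [-0.2  0.7 -1.6] M [ 0.01 -0.12 -0.07] w 40.1
  togo tool mm [ 3.7 -1.  -1.2]
  turn tool deg [ 0.2  0.1 -0. ]
```

carry_out(commands=[[0.0025,-0.001,-0.0012,0,0,0],[0.0005,0,0,0,0,0]])

```text
t: 17.82
ee_pos: [481.1, 277.0, 12.0]
orientation: [0.149, 1.564, -0.148]
ft_force: [0.1, 0.0, -1.0]
width: 39.8
```

```bash
python3 -c "
from h import *
st((481,276.8,11),79)"
```

```text
t17.82 p [481.1 277.   12. ] yawY 79.2 tilt [ 0.002  0.    -1.   ] q1 0.50 q6 -0.88 F [ 0.1  0.  -1. ] M [ 0.06 -0.18  0.02] w 39.8
  togo tool mm [ 1.  -0.2 -0.1]
  turn tool deg [ 0.2  0.1 -0. ]
```

carry_out(commands=[[0.0015,0,0,0,0,0],[0.0002,0,0,0,0,0]])

```text
t: 18.08
ee_pos: [481.5, 277.0, 11.3]
orientation: [0.149, 1.563, -0.147]
ft_force: [-1.1, -0.1, 2.1]
width: 39.8
```

carry_out(commands=[[0,0,0,0,0,0],[0,0,0,0,0,0],[0,0,0,0,0,0]], grip=0.4)

```text
t: 18.45
ee_pos: [481.8, 277.1, 11.3]
orientation: [0.149, 1.563, -0.147]
ft_force: [-0.5, 0.0, 0.3]
width: 52.5
```

carry_out(commands=[[-0.02,0,0,0,0,0],[-0.04,0,0,0,0,0],[-0.05,0,0,0,0,0],[0,-0.05,0.01,0,0,0],[0,-0.06,0.01,0,0,0],[0,-0.06,0.01,0,0,0],[0,-0.06,0.01,0,0,0],[0,-0.06,0.01,0,0,0]], grip=0)

```text
t: 19.45
ee_pos: [480.7, -20.5, 134.4]
orientation: [0.145, 1.55, -0.137]
ft_force: [1.1, 0.3, -0.2]
width: 88.0
```

```bash
python3 - <<'E'
from h import *
st((526.8,-197,120),17.3)
im=cam('top');p=im['pixels'];hsv=cv2.cvtColor(p,cv2.COLOR_BGR2HSV)
nut=cv2.inRange(hsv,(12,120,30),(30,255,255));nut=cv2.morphologyEx(nut,cv2.MORPH_CLOSE,np.ones((9,9)))
print(rect(im,nut,22,(155,215,295,335))[0])
cv2.imwrite('pics/t2.png',np.clip(cv2.resize(p[170:350,150:490],None,fx=2.3,fy=2.3).astype(float)*1.6,0,255).astype(np.uint8))
E
```

```text
t19.45 p [480.7 -20.5 134.4] yawY 79.7 tilt [ 0.017  0.003 -1.   ] q1 -0.07 q6 -1.47 F [ 1.1  0.3 -0.2] M [ 0.05 -0.14  0.04] w 88.0
  togo tool mm [  14.6 -165.5   76.7]
  turn tool deg [62.4  0.6 -0.8]
[476.  277.1  41.6  39.3  45.2]
```

View pics/t2.png

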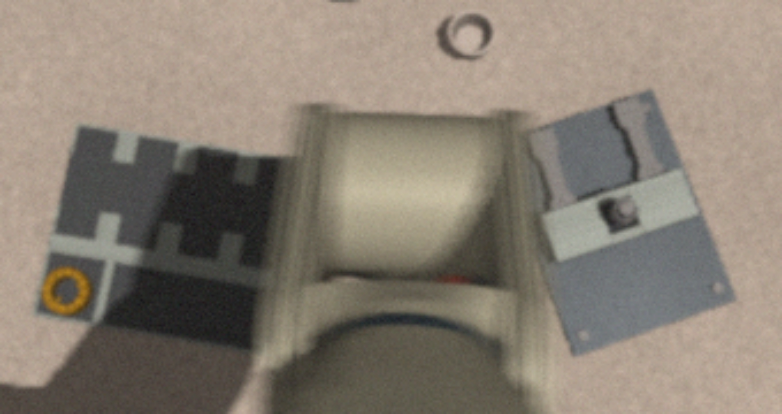

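The brass nut lies in its pocket, at crop (66,291), and the bar is now bare on the stud. I'll fetch the bar next.

carry_out(commands=[[0,-0.055,0.025,0,0,0],[0,-0.055,0.025,0,0,0],[0,-0.05,0.024,0,0,0],[0,0,0,10.5,0.3,-0.4],[0,0,0,10.5,0.3,-0.4],[0,0,0,10.5,0,0],[0,0,0,10.5,0,0],[0,0,0,10.5,0,0]])

```text
t: 20.5
ee_pos: [525.2, -202.0, 146.1]
orientation: [0.867, 1.371, -0.873]
ft_force: [-0.1, -0.2, -0.9]
width: 88.0
```

```bash
python3 -c "
from h import *
st((527.5,-197.5,75),17)"
```

```text
t20.50 p [ 525.2 -202.   146.1] yawY 25.7 tilt [ 0.013 -0.012 -1.   ] q1 -0.38 q6 -0.83 F [-0.1 -0.2 -0.9] M [ 0.   -0.06 -0.02] w 88.0
  togo tool mm [71.1  3.6 -4.3]
  turn tool deg [ 8.7  0.9 -0.4]
```

carry_out(commands=[[0.02,0.0036,-0.0043,8.7,0.9,-0.4],[0.04,0,0,0,0,0],[0.03,0,0,0,0,0],[0.015,0,0,0,0,0]])

```text
t: 21.0
ee_pos: [530.6, -197.8, 45.7]
orientation: [0.994, 1.322, -0.99]
ft_force: [0.7, -0.3, -0.3]
width: 87.9
```

```bash
python3 -c "
from h import *
st((527.5,-197.5,26.5),17)"
```

```text
t21.00 p [ 530.6 -197.8   45.7] yawY 16.6 tilt [ 0.009 -0.003 -1.   ] q1 -0.38 q6 -0.67 F [ 0.7 -0.3 -0.3] M [ 0.03 -0.1  -0.02] w 87.9
  togo tool mm [19.1 -3.  -1.3]
  turn tool deg [-0.4  0.3 -0.5]
```

carry_out(commands=[[0.01,-0.002,-0.0013,0,0.3,-0.5],[0.008,-0.002,0,0,0,0],[0.001,-0.0005,0,0,0,0]])

```text
t: 21.38
ee_pos: [526.5, -198.2, 27.2]
orientation: [0.992, 1.331, -0.994]
ft_force: [0.2, -0.2, -0.2]
width: 87.7
```

```bash
python3 -c "
from h import *
st((527.5,-197.5,26.5),17)"
```

```text
t21.38 p [ 526.5 -198.2   27.2] yawY 16.6 tilt [ 0.    -0.001 -1.   ] q1 -0.38 q6 -0.67 F [ 0.2 -0.2 -0.2] M [-0.09 -0.06 -0.  ] w 87.7
  togo tool mm [ 0.7  1.2 -0.3]
  turn tool deg [-0.4  0.1  0. ]
```

carry_out(commands=[[0.0006,0.001,0,-0.4,0,0],[0.0002,0,0,0,0,0],[0.0002,0,0,0,0,0],[0.0002,0,0,0,0,0],[0.0002,0,0,0,0,0]], grip=1)

```text
t: 22.0
ee_pos: [528.6, -198.3, 27.4]
orientation: [0.987, 1.331, -0.987]
ft_force: [-0.1, -0.6, 1.5]
width: 43.6
```

```bash
python3 -c "
from h import *
st((527.5,-197.5,26.5),17)"
```

```text
t22.00 p [ 528.6 -198.3   27.4] yawY 17.0 tilt [ 0.003 -0.002 -1.   ] q1 -0.38 q6 -0.67 F [-0.1 -0.6  1.5] M [0.04 0.02 0.01] w 43.6
  togo tool mm [ 0.9 -0.8 -1.1]
  turn tool deg [ 0.   0.2 -0.1]
```

Gripped at 43.6 mm. I'll lift straight up, gently at first.

carry_out(commands=[[-0.005,0,0,0,0,0],[-0.008,0,0,0,0,0],[-0.01,0,0,0,0,0]])

```text
t: 22.38
ee_pos: [527.6, -197.9, 50.7]
orientation: [0.987, 1.334, -0.988]
ft_force: [0.9, 0.1, -1.3]
width: 43.8
```

```bash
python3 -c "
from h import *
st((528,-198,120),17)"
```

```text
t22.38 p [ 527.6 -197.9   50.7] yawY 17.0 tilt [ 0.    -0.001 -1.   ] q1 -0.38 q6 -0.67 F [ 0.9  0.1 -1.3] M [-0.04 -0.04 -0.03] w 43.8
  togo tool mm [-69.3   0.4   0.3]
  turn tool deg [0.  0.1 0. ]
```

carry_out(commands=[[-0.04,0,0,0,0,0],[-0.045,0,0,0,0,0],[0,0.006,-0.05,0,0,0],[0,0.008,-0.06,0,0,0],[0,0.008,-0.06,0,0,0],[0,0.008,-0.06,0,0,0],[0,0.008,-0.06,0,0,0],[0,0.006,-0.05,0,0,0]])

```text
t: 23.38
ee_pos: [473.0, 146.2, 144.9]
orientation: [0.997, 1.32, -0.987]
ft_force: [0.8, -0.5, -0.9]
width: 43.8
```

```bash
python3 -c "
from h import *
st((460.8,174.8,60),-11.2)"
```

```text
t23.38 p [473.  146.2 144.9] yawY 16.6 tilt [ 0.013 -0.002 -1.   ] q1 0.28 q6 -0.00 F [ 0.8 -0.5 -0.9] M [-0.03 -0.11 -0.03] w 43.8
  togo tool mm [ 84.7  -4.5 -31.3]
  turn tool deg [27.7  0.2 -0.7]
```

carry_out(commands=[[0.01,-0.0045,-0.031,0,0,0],[0.02,0,0,9.3,0,-0.4],[0.02,0,0,9.3,0,-0.3],[0.02,0,0,9,0,0],[0.01,0,0,0,0,0]])

```text
t: 24.0
ee_pos: [460.8, 180.8, 67.4]
orientation: [1.357, 1.103, -1.348]
ft_force: [-0.4, 0.2, -1.4]
width: 43.5
```

```bash
python3 -c "
from h import *
st((460.8,174.8,30),-11.2)
im=cam('scene');p=im['pixels'][90:290,250:460];cv2.imwrite('pics/s3.png',np.clip(cv2.resize(p,None,fx=2.8,fy=2.8).astype(float)*1.4,0,255).astype(np.uint8))"
```

```text
t24.00 p [460.8 180.8  67.4] yawY -11.4 tilt [ 0.008 -0.001 -1.   ] q1 0.35 q6 0.56 F [-0.4  0.2 -1.4] M [-0.06 -0.04  0.07] w 43.5
  togo tool mm [37.4  0.8  5.9]
  turn tool deg [-0.2 -0.  -0.4]
```

View pics/s3.png

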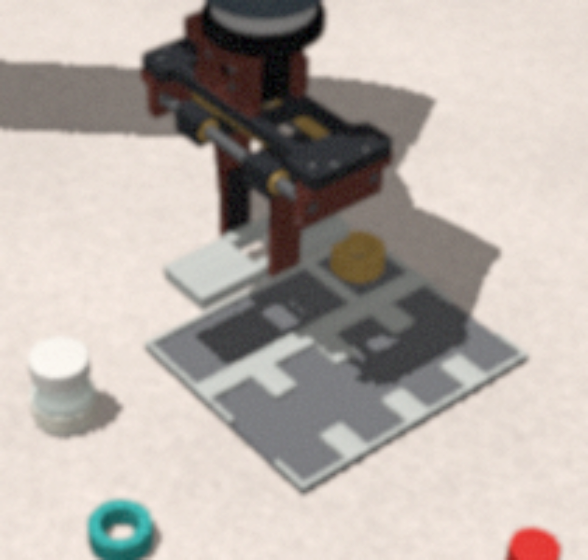

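The bar is held level and lined up above the compartment, and the nut sits flat in its pocket. I'll lower it.

carry_out(commands=[[0.02,0.0008,0.0059,0,0,-0.4],[0.02,0,0,0,0,0],[0.005,0,0,0,0,0]])

```text
t: 24.42
ee_pos: [462.3, 175.0, 23.0]
orientation: [1.349, 1.113, -1.342]
ft_force: [0.0, -0.5, -2.4]
width: 43.2
```

```bash
python3 -c "
from h import *
st((460.8,174.8,10.5),-11.2)"
```

```text
t24.43 p [462.3 175.   23. ] yawY -10.7 tilt [ 0.004  0.002 -1.   ] q1 0.34 q6 0.52 F [ 0.  -0.5 -2.4] M [-0.02 -0.02 -0.01] w 43.2
  togo tool mm [12.5 -1.5  0.5]
  turn tool deg [ 0.5 -0.1 -0.2]
```

carry_out(commands=[[0.006,-0.0015,0.0005,0.5,0,-0.2],[0.005,-0.0003,0,0,0,0],[0.0008,0,0,0,0,0]])

```text
t: 24.8
ee_pos: [461.4, 175.2, 12.1]
orientation: [1.354, 1.112, -1.348]
ft_force: [-1.0, 1.1, -1.8]
width: 43.3
```

```bash
python3 -c "
from h import *
st((460.8,174.8,10.5),-11.2)"
```

```text
t24.80 p [461.4 175.2  12.1] yawY -11.1 tilt [ 0.002  0.003 -1.   ] q1 0.34 q6 0.53 F [-1.   1.1 -1.8] M [-0.01 -0.04 -0.04] w 43.3
  togo tool mm [ 1.6 -0.5  0.5]
  turn tool deg [ 0.1 -0.2 -0.1]
```

carry_out(commands=[[0.0015,-0.0004,0.0004,0,0,0],[0.0006,0,0,0,0,0]])

```text
t: 25.05
ee_pos: [461.2, 175.0, 10.4]
orientation: [1.355, 1.112, -1.347]
ft_force: [-0.5, -0.1, -0.4]
width: 43.9
```

carry_out(commands=[[0,0,0,0,0,0],[0,0,0,0,0,0]], grip=0.4)

```text
t: 25.3
ee_pos: [461.6, 175.2, 10.8]
orientation: [1.355, 1.112, -1.346]
ft_force: [-1.0, 0.1, 0.0]
width: 52.4
```

carry_out(commands=[[-0.03,0,0,0,0,0],[-0.04,0,0,0,0,0],[-0.05,0,0,0,0,0],[0,0,0.055,0,0,0],[0,0,0.06,0,0,0],[0,0,0.06,0,0,0],[0,0,0.03,0,0,0]], grip=0)

```text
t: 26.18
ee_pos: [424.2, -29.4, 135.6]
orientation: [1.355, 1.11, -1.335]
ft_force: [-0.3, -0.1, 0.9]
width: 87.9
```

```bash
python3 - <<'E'
from h import *
st()
im=cam('top');p=im['pixels']
f=p.astype(int)
a=p[195:335,355:480]; b=p[215:335,155:295]
c=np.zeros((560,800,3),np.uint8); A=cv2.resize(a,None,fx=4,fy=4); B=cv2.resize(b,None,fx=2,fy=2); c[:A.shape[0],:A.shape[1]]=A; c[:B.shape[0],510:510+B.shape[1]]=B
cv2.imwrite('pics/t3.png',np.clip(c.astype(float)*1.6,0,255).astype(np.uint8))
E
```

```text
t26.18 p [424.2 -29.4 135.6] yawY -10.7 tilt [ 0.012  0.004 -1.   ] q1 -0.10 q6 0.08 F [-0.3 -0.1  0.9] M [-0.01 -0.08 -0.01] w 87.9
```

View pics/t3.png

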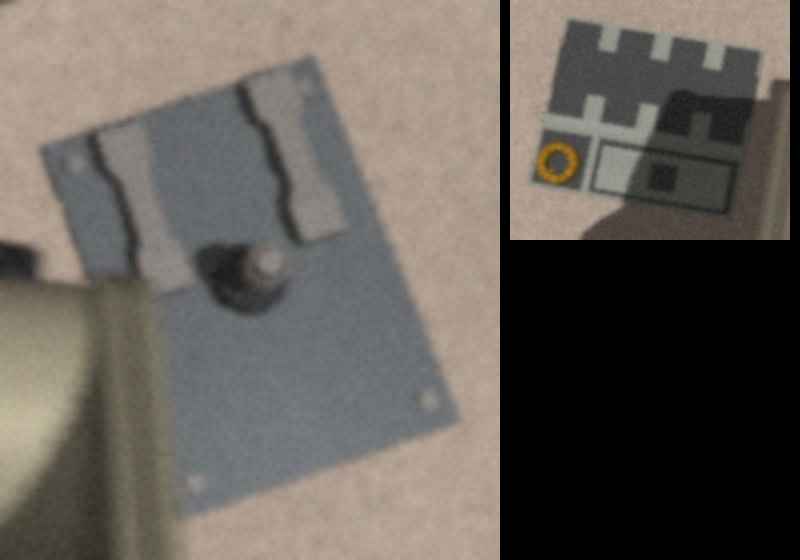

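The bar lies in the long compartment, at crop (665,178), with clear floor around it, and the nut is in its pocket. Both test bars are in view and unmoved, with axes at about crop (145,210) and (300,155). Now I'll measure them.

```bash
python3 - <<'E'
from h import *
im=cam('top');p=im['pixels']
g=cv2.GaussianBlur(p,(3,3),0).astype(int); rb=(g[...,2]-g[...,0]); val=g.max(2)
# along a row across both bars, print rb and val
for v in (232,240,250,262):
    print(v,[(u,int(rb[v,u]),int(val[v,u])) for u in range(374,446,2)])
for thr in (3,5):
    m=((rb>thr)&(val>62)).astype(np.uint8)*255
    # keep to plate interior
    pl=np.array([proj(im,[(526.7+x*np.cos(.302)-y*np.sin(.302),-197.4+x*np.sin(.302)+y*np.cos(.302),6)])[0] for x,y in ((-96,-71),(98,-71),(98,71),(-96,71))],np.int32)
    k=np.zeros_like(m);cv2.fillConvexPoly(k,pl,255);m&=k
    m=cv2.morphologyEx(m,cv2.MORPH_OPEN,np.ones((3,3)))
    n,l,s,c=cv2.connectedComponentsWithStats(m)
    for i in range(1,n):
        if s[i,4]>150: print(thr,s[i],c[i].round(1),rect(im,(l==i).astype(np.uint8)*255,20,(350,190,480,340))[0])
    cv2.imwrite(f'pics/mm{thr}.png',cv2.resize(m[195:335,355:480],None,fx=3,fy=3))
v=np.hstack([cv2.cvtColor(cv2.imread('pics/mm3.png',0),cv2.COLOR_GRAY2BGR),np.clip(cv2.resize(p[195:335,355:480],None,fx=3,fy=3,interpolation=cv2.INTER_NEAREST).astype(float)*2-20,0,255).astype(np.uint8)])
cv2.imwrite('pics/mmv.png',v)
E
```

```text
232 [(374, -2, 69), (376, -1, 58), (378, 0, 39), (380, 4, 61), (382, 6, 83), (384, 7, 85), (386, 6, 85), (388, 6, 85), (390, 6, 85), (392, 2, 74), (394, -2, 67), (396, -3, 67), (398, -5, 68), (400, -4, 69), (402, -5, 69), (404, -3, 68), (406, -3, 68), (408, -3, 67), (410, -5, 69), (412, -4, 69), (414, -5, 70), (416, -5, 70), (418, -4, 69), (420, -3, 58), (422, 1, 37), (424, 6, 56), (426, 5, 82), (428, 5, 84), (430, 5, 86), (432, 2, 78), (434, -2, 69), (436, -3, 68), (438, -3, 69), (440, -4, 70), (442, 4, 75), (444, 16, 99)]
240 [(374, -2, 67), (376, -3, 68), (378, -4, 67), (380, -2, 61), (382, 0, 46), (384, 3, 52), (386, 7, 80), (388, 7, 85), (390, 7, 86), (392, 3, 79), (394, -3, 68), (396, -3, 68), (398, -3, 67), (400, -4, 67), (402, -4, 68), (404, -4, 68), (406, -4, 69), (408, -4, 69), (410, -3, 69), (412, -3, 69), (414, -3, 67), (416, -3, 68), (418, -4, 71), (420, -4, 70), (422, -4, 68), (424, -3, 53), (426, 2, 42), (428, 5, 72), (430, 5, 83), (432, 5, 85), (434, 6, 82), (436, 1, 74), (438, -2, 71), (440, -3, 68), (442, -3, 69), (444, -3, 73)]
250 [(374, -4, 66), (376, -4, 67), (3
[... 548 characters left out ...]
80, -3, 69), (382, -4, 66), (384, -2, 64), (386, -2, 58), (388, 0, 41), (390, 5, 67), (392, 6, 86), (394, 7, 88), (396, 6, 89), (398, 6, 88), (400, 5, 89), (402, 2, 76), (404, -3, 49), (406, -2, 32), (408, -1, 29), (410, 2, 22), (412, 1, 20), (414, 1, 29), (416, 4, 45), (418, 5, 51), (420, 6, 65), (422, 7, 83), (424, 6, 77), (426, 3, 69), (428, -2, 69), (430, -5, 69), (432, -5, 70), (434, -5, 70), (436, -4, 70), (438, -4, 69), (440, -3, 69), (442, -4, 69), (444, -4, 69)]
3 [417 211  23  44 402] [428.2 232.3] [ 590.7 -224.8   90.4   26.    15.5]
3 [380 224  25  98 702] [393.8 268.1] [ 513.4 -152.7  196.3   29.     8.4]
5 [392 259  12  63 359] [397.5 289.7] [ 476.9 -154.5  122.7   16.     0. ]
```

View pics/mmv.png

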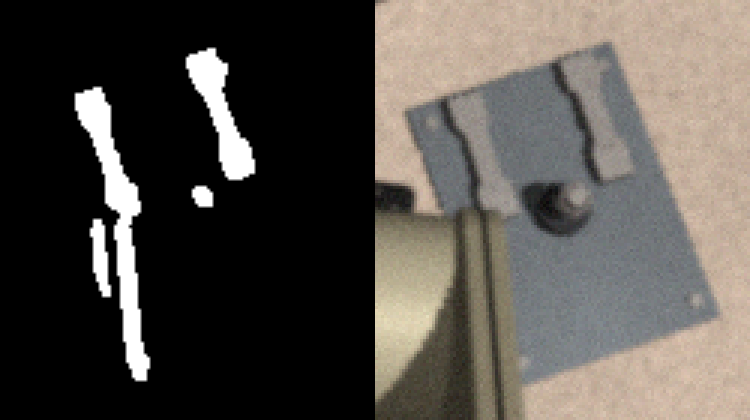

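The mask gives clean dog-bones; only the arm merges with the left one, so I'll limit that box to rows above 267.

```bash
cat >> h.py <<'E'
def bars(im,box):
    p=im['pixels'];g=cv2.GaussianBlur(p,(3,3),0).astype(int);m=(((g[...,2]-g[...,0])>3)&(g.max(2)>62)&((g[...,2]-g[...,0])<11)).astype(np.uint8)*255
    m=cv2.morphologyEx(m,cv2.MORPH_OPEN,np.ones((3,3))); return rect(im,m,20,box)[0]
E
python3 - <<'E'
from h import *
im=cam('top')
print(bars(im,(412,210,445,262)),bars(im,(376,222,408,267)),bars(im,(376,222,408,268)))
st((590.7,-224.8,120),15.5+90)
E
```

```text
[ 590.6 -224.8   87.8   26.    15.5] [ 565.4 -145.4   88.9   21.9   14.7] [ 565.1 -145.5   89.7   21.9   14.7]
t26.32 p [424.8 -28.2 135.5] yawY -10.8 tilt [ 0.012  0.004 -1.   ] q1 -0.10 q6 0.09 F [0.2 1.  0.2] M [-0.06 -0.06  0.03] w 87.7
  togo tool mm [ 16.7 199.7 162. ]
  turn tool deg [-116.3    0.4   -0.7]
```

carry_out(commands=[[0,0.04,0.032,0,0,0],[0,0.04,0.032,0,0,0],[0,0.04,0.032,0,0,0],[0,0.04,0.032,0,0,0],[0,0.036,0.03,0,0,0],[0.01,0,0,10.5,0.2,-0.3],[0.01,0,0,10.5,0.2,-0.3],[0.01,0,0,10.5,0,0]], grip=0.35)

```text
t: 27.32
ee_pos: [600.5, -214.2, 105.5]
orientation: [1.748, 0.772, -1.723]
ft_force: [-0.9, -0.4, 0.4]
width: 57.1
```

carry_out(commands=[[0.01,0,0,10.5,0,0],[0.01,0,0,10.5,0,0],[0.01,0,0,10.5,0,0]])

```text
t: 27.7
ee_pos: [603.5, -208.0, 73.7]
orientation: [2.096, 0.294, -2.076]
ft_force: [0.9, 0.8, -0.1]
width: 56.8
```

```bash
python3 -c "
from h import *
st((590.6,-224.8,40),-74.5)"
```

```text
t27.70 p [ 603.5 -208.    73.7] yawY -74.8 tilt [ 0.007  0.016 -1.   ] q1 -0.36 q6 0.93 F [ 0.9  0.8 -0.1] M [ 0.01 -0.01 -0.01] w 56.8
  togo tool mm [33.3 13.3 17.2]
  turn tool deg [-0.3 -0.7  0.8]
```

carry_out(commands=[[0.005,0.0133,0.0172,0,-0.7,0.8],[0.015,0,0,0,0,0],[0,0,0,0,0,0]])

```text
t: 28.08
ee_pos: [590.1, -223.4, 51.1]
orientation: [2.071, 0.287, -2.077]
ft_force: [-0.0, 0.2, 0.6]
width: 57.1
```

```bash
python3 -c "
from h import *
st((590.6,-224.8,8.5),-74.5)
im=cam('scene');p=im['pixels'][240:420,110:350];cv2.imwrite('pics/s4.png',np.clip(cv2.resize(p,None,fx=3,fy=3).astype(float)*1.4,0,255).astype(np.uint8))"
```

```text
t28.07 p [ 590.1 -223.4   51.1] yawY -74.2 tilt [-0.003 -0.001 -1.   ] q1 -0.38 q6 0.92 F [-0.   0.2  0.6] M [-0.   -0.01 -0.  ] w 57.1
  togo tool mm [42.6  1.5 -0.3]
  turn tool deg [ 0.3  0.2 -0. ]
```

View pics/s4.png

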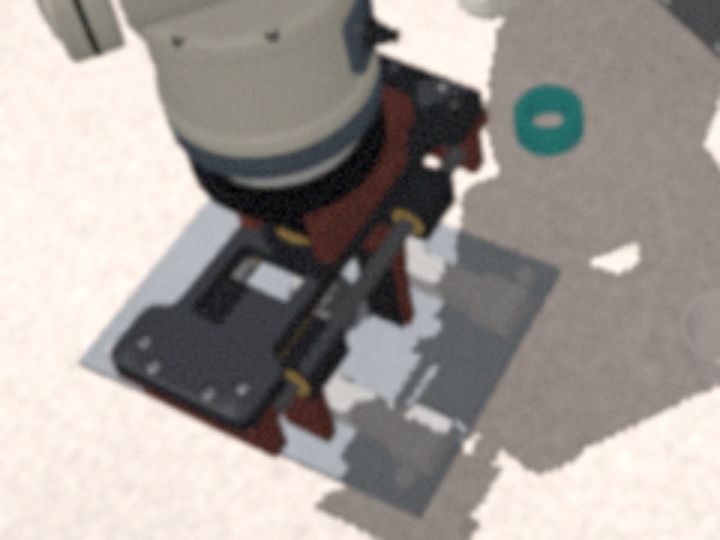

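Both test bars are where they were measured, and the fingers sit either side of the waist of the near one. Going down.

carry_out(commands=[[0.02,0.0015,-0.0003,0,0,0],[0.015,0,0,0,0,0],[0.005,0,0,0,0,0]])

```text
t: 28.5
ee_pos: [592.0, -225.4, 9.7]
orientation: [2.072, 0.286, -2.073]
ft_force: [-0.9, -0.1, 0.2]
width: 57.3
```

```bash
python3 -c "
from h import *
st((590.6,-224.8,9),-74.5)"
```

```text
t28.50 p [ 592.  -225.4    9.7] yawY -74.2 tilt [-0.    -0.002 -1.   ] q1 -0.38 q6 0.92 F [-0.9 -0.1  0.2] M [ 0.07 -0.07  0.01] w 57.3
  togo tool mm [ 0.7 -0.9  1.2]
  turn tool deg [ 0.3  0.1 -0.1]
```

carry_out(commands=[[0.0008,-0.0009,0.0012,0.3,0,0],[0.0001,0,0,0,0,0],[0.0001,0,0,0,0,0],[0.0001,0,0,0,0,0],[0.0001,0,0,0,0,0]], grip=1)

```text
t: 29.12
ee_pos: [590.8, -224.9, 8.7]
orientation: [2.076, 0.281, -2.076]
ft_force: [-0.9, -0.0, -1.9]
width: 14.8
```

carry_out(commands=[[-0.02,0,0,0,0,0],[-0.04,0,0,0,0,0],[-0.05,0,0,0,0,0]])

```text
t: 29.5
ee_pos: [588.1, -223.6, 119.6]
orientation: [2.07, 0.285, -2.085]
ft_force: [1.3, -0.6, -1.0]
width: 14.8
```

```bash
python3 -c "
from h import *
st((551.3,158.5,110),-101.2)"
```

```text
t29.50 p [ 588.1 -223.6  119.6] yawY -74.5 tilt [-0.007  0.001 -1.   ] q1 -0.38 q6 0.92 F [ 1.3 -0.6 -1. ] M [-0.   -0.06  0.05] w 14.8
  togo tool mm [  10.3 -378.   -66.8]
  turn tool deg [26.7  0.4  0.1]
```

carry_out(commands=[[0,-0.05,-0.009,0,0,0],[0,-0.055,-0.01,0,0,0],[0,-0.055,-0.01,0,0,0],[0,-0.055,-0.01,0,0,0],[0,-0.055,-0.01,0,0,0],[0,-0.055,-0.01,0,0,0],[0,-0.05,-0.008,0,0,0]])

```text
t: 30.38
ee_pos: [559.0, 161.8, 134.9]
orientation: [2.094, 0.27, -2.063]
ft_force: [0.5, 0.0, -1.9]
width: 14.7
```

```bash
python3 -c "
from h import *
st((551.3,158.5,60),-101.2)"
```

```text
t30.38 p [559.  161.8 134.9] yawY -74.9 tilt [ 0.015 -0.003 -1.   ] q1 0.26 q6 1.58 F [ 0.5  0.  -1.9] M [ 0.   -0.02 -0.03] w 14.7
  togo tool mm [74.7  0.7  9.4]
  turn tool deg [26.3 -0.9 -0.2]
```

carry_out(commands=[[0.01,0,0.009,9,-0.5,-0.2],[0.025,0,0,9,-0.3,0],[0.025,0,0,8.5,0,0],[0.01,0,0,0,0,0],[0,0,0,0,0,0]])

```text
t: 31.0
ee_pos: [552.3, 165.3, 70.2]
orientation: [-2.123, 0.211, 2.105]
ft_force: [0.3, -0.8, -1.6]
width: 14.2
```

```bash
python3 -c "
from h import *
st((551.3,158.5,30),-101.2)
im=cam('scene');p=im['pixels'][90:290,250:460];cv2.imwrite('pics/s5.png',np.clip(cv2.resize(p,None,fx=2.8,fy=2.8).astype(float)*1.4,0,255).astype(np.uint8))"
```

```text
t31.00 p [552.3 165.3  70.2] yawY -101.6 tilt [ 0.009  0.002 -1.   ] q1 0.27 q6 2.04 F [ 0.3 -0.8 -1.6] M [ 0.08  0.05 -0.01] w 14.2
  togo tool mm [40.2  7.  -0.1]
  turn tool deg [-0.4 -0.5  0.2]
```

View pics/s5.png

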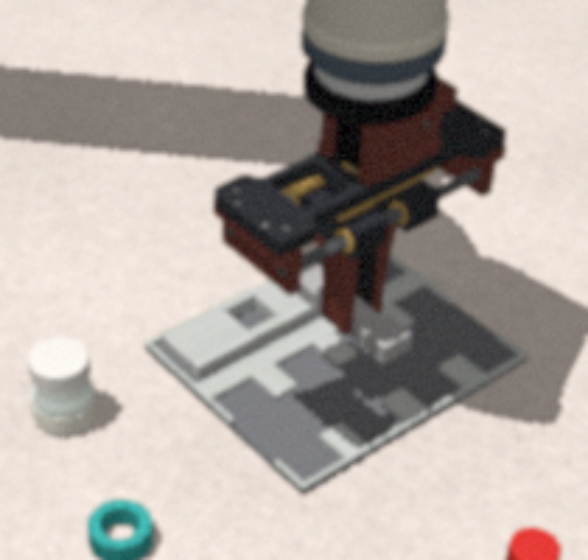

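The test bar is held level and lined up over the slots, and the hold-down bar lies flat in its compartment. Lowering.

carry_out(commands=[[0.02,0.007,0,-0.4,-0.5,0.2],[0.02,0,0,0,0,0],[0.005,0,0,0,0,0]])

```text
t: 31.42
ee_pos: [552.6, 158.0, 24.5]
orientation: [-2.122, 0.203, 2.117]
ft_force: [0.0, 0.2, -0.9]
width: 14.7
```

```bash
python3 -c "
from h import *
st((551.3,158.5,7.5),-101.2)"
```

```text
t31.43 p [552.6 158.   24.5] yawY -101.0 tilt [ 0.003  0.001 -1.   ] q1 0.26 q6 2.02 F [ 0.   0.2 -0.9] M [0.06 0.   0.07] w 14.7
  togo tool mm [17.  -0.3  1.4]
  turn tool deg [ 0.2 -0.1  0.1]
```

carry_out(commands=[[0.008,0,0.0014,0,0,0],[0.006,0,0,0,0,0],[0.002,0,0,0,0,0]])

```text
t: 31.8
ee_pos: [550.9, 158.2, 6.7]
orientation: [-2.122, 0.203, 2.118]
ft_force: [0.2, -0.5, 0.1]
width: 14.7
```

```bash
python3 -c "
from h import *
st((551.3,158.5,7),-101.2)"
```

```text
t31.80 p [550.9 158.2   6.7] yawY -101.0 tilt [ 0.002  0.001 -1.   ] q1 0.26 q6 2.02 F [ 0.2 -0.5  0.1] M [0.01 0.03 0.02] w 14.7
  togo tool mm [-0.3 -0.3 -0.3]
  turn tool deg [ 0.2 -0.1  0.1]
```

carry_out(commands=[[0,0,0,0,0,0],[0,0,0,0,0,0],[0,0,0,0,0,0]], grip=0.35)

```text
t: 32.17
ee_pos: [551.9, 158.6, 7.7]
orientation: [-2.124, 0.202, 2.116]
ft_force: [-0.2, -0.5, -0.0]
width: 41.1
```

carry_out(commands=[[-0.03,0,0,0,0,0],[-0.05,0,0,0,0,0],[-0.05,0,0,0,0,0],[0,0.05,0,0,0,0],[0,0.06,0,0,0,0],[0,0.03,0,0,0,0]])

```text
t: 32.92
ee_pos: [526.3, 19.8, 143.9]
orientation: [-2.133, 0.197, 2.112]
ft_force: [-0.1, 0.6, -0.4]
width: 56.8
```

```bash
python3 - <<'E'
from h import *
im=cam('top');p=im['pixels']
print(bars(im,(376,222,408,275)))
st((565.1,-145.5,120),-75)
cv2.imwrite('pics/t4.png',np.clip(cv2.resize(p[170:350,150:490],None,fx=2.3,fy=2.3).astype(float)*1.6,0,255).astype(np.uint8))
E
```

```text
[ 555.5 -168.    84.    20.2   -3.2]
t32.98 p [525.7  17.8 143.7] yawY -100.8 tilt [ 0.009  0.    -1.   ] q1 0.01 q6 1.77 F [-1.1 -2.6 -0.3] M [-0.03 -0.01  0.03] w 57.4
  togo tool mm [ 24.  153.1 -69. ]
  turn tool deg [-25.8  -0.5   0. ]
```

View pics/t4.png

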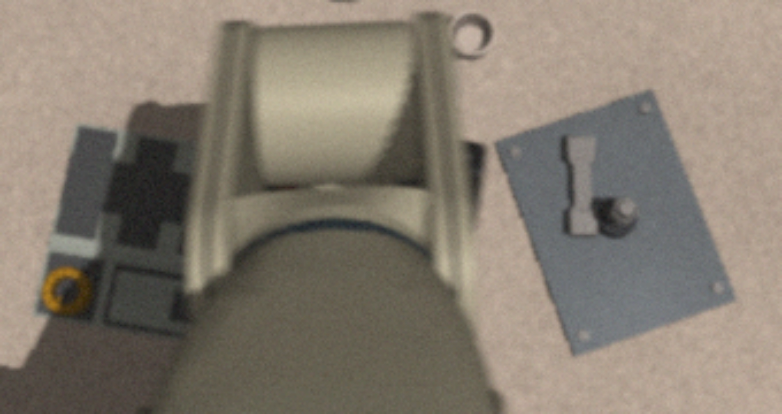

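The second test bar has been knocked towards the stud: it's now at crop (579,187), roughly along world x. I'll re-measure it with a wider box.

```bash
python3 - <<'E'
from h import *
im=cam('top')
for b in ((388,224,413,278),(388,224,410,274)):print(bars(im,b))
q=ray(im,150+579/2.3,170+187/2.3,20);print(q)
for (u,v) in ((568,138),(597,137),(565,233),(594,233)): print(ray(im,150+u/2.3,170+v/2.3,20).round(1))
E
```

```text
[ 555.4 -168.9   83.6   20.5   -1.8]
[ 555.4 -168.9   83.6   20.5   -1.8]
[ 553.50446488 -167.31582346   20.        ]
[ 597.5 -160.2   20. ]
[ 597.7 -185.7   20. ]
[ 513.5 -152.9   20. ]
[ 512.8 -177.9   20. ]
```

```bash
python3 - <<'E'
from h import *
im=cam('top');a=cv2.resize(im['pixels'][205:305,365:475],None,fx=3.6,fy=3.6,interpolation=cv2.INTER_CUBIC)
im=cam('scene');b=cv2.resize(im['pixels'][290:400,145:300],None,fx=2.6,fy=2.6,interpolation=cv2.INTER_CUBIC)
c=np.zeros((370,800,3),np.uint8);c[:a.shape[0],:a.shape[1]]=a;c[:b.shape[0],397:397+b.shape[1]]=b
cv2.imwrite('pics/k.png',np.clip(c.astype(float)*1.7,0,255).astype(np.uint8))
E
```

```text
(no output)
```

View pics/k.png

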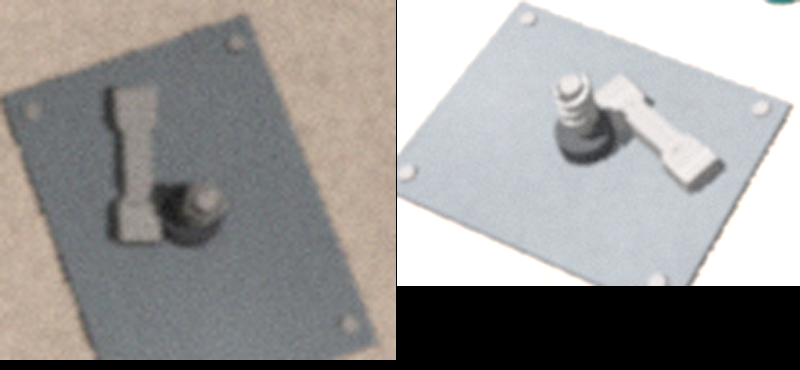

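The bar lies flat on the plate beside the boss, with its inner head next to the boss. I'll refine its angle from the mask midline.

```bash
python3 - <<'E'
from h import *
im=cam('top');p=im['pixels'];g=cv2.GaussianBlur(p,(3,3),0).astype(int);rb=g[...,2]-g[...,0];val=g.max(2)
print([(u,int(rb[240,u]),int(val[240,u])) for u in range(392,414)]);print([(u,int(rb[268,u]),int(val[268,u])) for u in range(392,414)])
print([(v,int(rb[v,402]),int(val[v,402])) for v in list(range(224,234))+list(range(266,277))])
for thr in (1,3):
  m=((rb>thr)&(val>74)); m[:, :390]=0;m[:,412:]=0;m[:224]=0;m[278:]=0
  m=cv2.morphologyEx(m.astype(np.uint8)*255,cv2.MORPH_OPEN,np.ones((3,3)))
  r,w=rect(im,m,20,(388,224,412,278));print(thr,r)
  v,u=np.nonzero(m);W=np.array([ray(im,a,b,20)[:2] for a,b in zip(u,v)]);
  for lo,hi in ((512,530),(535,575),(580,600)):
    s=W[(W[:,0]>lo)&(W[:,0]<hi)];print(s.mean(0).round(1),s.min(0).round(1),s.max(0).round(1))
E
```

```text
[(392, -4, 68), (393, -3, 63), (394, -2, 55), (395, 0, 46), (396, 1, 43), (397, 3, 51), (398, 6, 67), (399, 6, 79), (400, 6, 84), (401, 5, 85), (402, 6, 86), (403, 7, 87), (404, 7, 87), (405, 6, 85), (406, 5, 81), (407, 3, 75), (408, 0, 70), (409, -2, 69), (410, -3, 70), (411, -3, 71), (412, -3, 72), (413, -4, 72)]
[(392, -5, 70), (393, -5, 66), (394, -3, 53), (395, -1, 38), (396, 0, 34), (397, 2, 44), (398, 4, 65), (399, 5, 81), (400, 7, 89), (401, 7, 91), (402, 6, 91), (403, 6, 91), (404, 7, 91), (405, 8, 92), (406, 6, 92), (407, 6, 91), (408, 5, 84), (409, 4, 67), (410, 2, 46), (411, 0, 34), (412, -1, 34), (413, -1, 35)]
[(224, -4, 69), (225, -4, 69), (226, -3, 69), (227, -2, 68), (228, -1, 70), (229, 2, 75), (230, 5, 81), (231, 5, 85), (232, 5, 87), (233, 6, 88), (266, 6, 90), (267, 7, 91), (268, 6, 91), (269, 6, 90), (270, 7, 87), (271, 5, 76), (272, 1, 62), (273, -2, 60), (274, -4, 67), (275, -3, 70), (276, -4, 71)]
1 [ 556.4 -170.1   86.    20.2   -3.2]
[ 521.6 -168.6] [ 513.5 -178. ] [ 530.  -159.7]
[ 556.1 -170.1] [ 535.7 -177.1] [ 574.6 -162.8]
[ 589.4 -171.8] [ 580.4 -182.4] [ 599.3 -161.4]
3 [ 555.4 -169.8   83.6   18.5   -1.9]
[ 521.7 -168.6] [ 513.5 -178. ] [ 530.  -159.7]
[ 555.5 -169.6] [ 535.7 -177.1] [ 574.6 -162.8]
[ 588.9 -170.9] [ 580.4 -180.5] [ 597.4 -161.4]
```

carry_out(commands=[[0,0.055,-0.022,0,0,0],[0,0.055,-0.022,0,0,0],[0,0.055,-0.022,0,0,0],[0.01,0.012,-0.006,-8.4,-0.5,0],[0.03,0,0,0,0,0],[0,0,0,0,0,0]])

```text
t: 33.92
ee_pos: [572.6, -162.0, 102.4]
orientation: [-2.213, 0.021, 2.204]
ft_force: [0.3, -0.0, -0.5]
width: 57.0
```

```bash
python3 -c "
from h import *
st((564,-170.3,50),-92.4)"
```

```text
t33.92 p [ 572.6 -162.   102.4] yawY -91.3 tilt [ 0.004  0.003 -1.   ] q1 -0.30 q6 1.29 F [ 0.3 -0.  -0.5] M [ 0.01  0.02 -0.02] w 57.0
  togo tool mm [52.4  8.7  8.6]
  turn tool deg [ 1.1 -0.2  0.2]
```

carry_out(commands=[[0.01,0.0085,0.0085,1.1,-0.2,0.2],[0.03,0,0,0,0,0],[0.02,0,0,0,0,0]])

```text
t: 34.3
ee_pos: [566.3, -169.6, 43.8]
orientation: [-2.208, 0.047, 2.196]
ft_force: [-0.0, -0.1, -0.0]
width: 56.8
```

```bash
python3 -c "
from h import *
st((564,-170.3,9),-92.4)"
```

```text
t34.30 p [ 566.3 -169.6   43.8] yawY -92.3 tilt [ 0.005 -0.002 -1.   ] q1 -0.31 q6 1.30 F [-0.  -0.1 -0. ] M [0.05 0.02 0.06] w 56.8
  togo tool mm [34.8  0.7  2.4]
  turn tool deg [ 0.1 -0.3 -0.1]
```

carry_out(commands=[[0.012,0.0005,0.0024,0,-0.3,0],[0.014,0,0.0005,0,0,0],[0.004,0,0,0,0,0]])

```text
t: 34.67
ee_pos: [562.9, -169.7, 12.0]
orientation: [-2.201, 0.047, 2.203]
ft_force: [1.3, 0.0, -0.1]
width: 57.1
```

```bash
python3 -c "
from h import *
st((564,-170.3,9),-92.4)"
```

```text
t34.67 p [ 562.9 -169.7   12. ] yawY -92.3 tilt [-0.001 -0.002 -1.   ] q1 -0.31 q6 1.30 F [ 1.3  0.  -0.1] M [ 0.08 -0.02  0.06] w 57.1
  togo tool mm [ 3.   0.5 -1.1]
  turn tool deg [ 0.1  0.  -0.1]
```

carry_out(commands=[[0.0028,0.0005,-0.0008,0,0,0],[0.0002,0,0,0,0,0],[0.0001,0,0,0,0,0],[0.0001,0,0,0,0,0],[0.0001,0,0,0,0,0]], grip=1)

```text
t: 35.3
ee_pos: [564.9, -170.7, 9.7]
orientation: [-2.204, 0.048, 2.201]
ft_force: [0.4, 1.0, -1.6]
width: 14.8
```

```bash
python3 -c "
from h import *
st((564,-170.3,9),-92.4)"
```

```text
t35.30 p [ 564.9 -170.7    9.7] yawY -92.3 tilt [ 0.001 -0.003 -1.   ] q1 -0.31 q6 1.30 F [ 0.4  1.  -1.6] M [-0.03  0.05 -0.  ] w 14.8
  togo tool mm [ 0.7 -0.4  0.9]
  turn tool deg [ 0.1 -0.1 -0.2]
```

carry_out(commands=[[-0.02,0,0,0,0,0],[-0.04,0,0,0,0,0],[-0.05,0,0,0,0,0]])

```text
t: 35.67
ee_pos: [561.9, -169.5, 120.8]
orientation: [-2.194, 0.045, 2.208]
ft_force: [1.4, -0.1, -0.8]
width: 14.8
```

```bash
python3 -c "
from h import *
st((561.9+8*.981,212.1-8*.194,110),-101.2)
im=cam('scene');a=cv2.resize(im['pixels'][200:400,110:370],None,fx=2.6,fy=2.6)
cv2.imwrite('pics/s6.png',np.clip(a.astype(float)*1.4,0,255).astype(np.uint8))"
```

```text
t35.67 p [ 561.9 -169.5  120.8] yawY -92.3 tilt [-0.006 -0.    -1.   ] q1 -0.31 q6 1.30 F [ 1.4 -0.1 -0.8] M [ 0.03 -0.04 -0.01] w 14.8
  togo tool mm [  10.7 -380.     7.6]
  turn tool deg [ 8.9  0.4 -0.1]
```

View pics/s6.png

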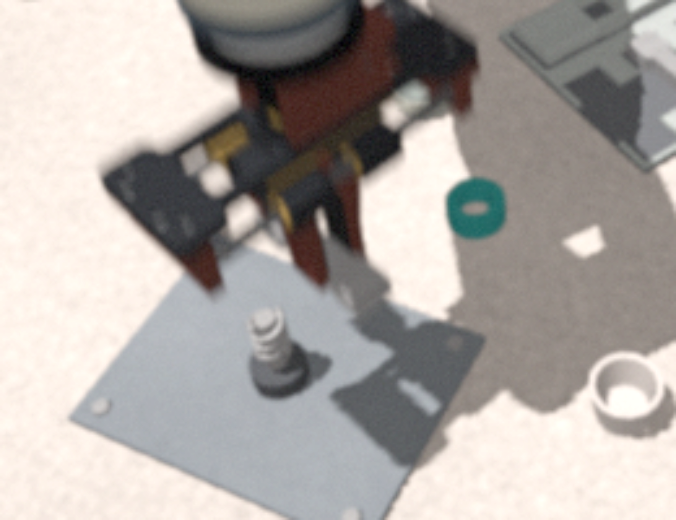

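The second bar is held level and the carrier is empty. I'll carry it to the next slot.

carry_out(commands=[[0,-0.05,0,0,0,0],[0,-0.056,0.001,0,0,0],[0,-0.056,0.001,0,0,0],[0,-0.056,0.001,0,0,0],[0,-0.056,0.001,0,0,0],[0,-0.056,0.001,0,0,0],[0,-0.05,0.001,0,0,0],[0,0,0,0,0,0]])

```text
t: 36.72
ee_pos: [580.8, 219.8, 139.8]
orientation: [-2.225, 0.052, 2.176]
ft_force: [0.3, 0.2, -0.7]
width: 14.9
```

```bash
python3 -c "
from h import *
st((561.9+8.5*.981,212.1-8.5*.194,60),-101.2)"
```

```text
t36.73 p [580.8 219.8 139.8] yawY -92.5 tilt [ 0.022 -0.003 -1.   ] q1 0.35 q6 1.97 F [ 0.3  0.2 -0.7] M [ 0.    0.03 -0.05] w 14.9
  togo tool mm [79.6  9.6 11.9]
  turn tool deg [ 8.7 -1.3 -0. ]
```

carry_out(commands=[[0.01,0.0095,0.0115,8.7,-1.3,0],[0.03,0,0,0,0,0],[0.03,0,0,0,0,0],[0.01,0,0,0,0,0],[0,0,0,0,0,0]])

```text
t: 37.35
ee_pos: [569.9, 207.4, 62.4]
orientation: [-2.119, 0.214, 2.112]
ft_force: [0.8, 0.4, -1.0]
width: 14.9
```

```bash
python3 -c "
from h import *
st((561.9+8.5*.981,212.1-8.5*.194,30),-101.2)"
```

```text
t37.35 p [569.9 207.4  62.4] yawY -101.6 tilt [ 0.003 -0.    -1.   ] q1 0.33 q6 2.10 F [ 0.8  0.4 -1. ] M [0.07 0.06 0.02] w 14.9
  togo tool mm [32.4 -3.   0.4]
  turn tool deg [-0.4 -0.2  0. ]
```

carry_out(commands=[[0.02,-0.003,0,-0.4,0,0],[0.015,0,0,0,0,0],[0.003,0,0,0,0,0]])

```text
t: 37.72
ee_pos: [572.3, 210.6, 24.1]
orientation: [-2.125, 0.205, 2.112]
ft_force: [-0.2, -0.3, -1.3]
width: 14.8
```

```bash
python3 -c "
from h import *
st((561.9+8.5*.981,212.1-8.5*.194,8),-101.2)"
```

```text
t37.73 p [572.3 210.6  24.1] yawY -101.1 tilt [ 0.006  0.001 -1.   ] q1 0.33 q6 2.10 F [-0.2 -0.3 -1.3] M [-0.02  0.06 -0.01] w 14.8
  togo tool mm [16.1  0.5  2.1]
  turn tool deg [ 0.1 -0.4  0.1]
```

carry_out(commands=[[0.008,0.0005,0.002,0,-0.4,0],[0.006,0,0,0,0,0],[0.001,0,0,0,0,0]])

```text
t: 38.1
ee_pos: [570.2, 210.7, 8.0]
orientation: [-2.117, 0.204, 2.12]
ft_force: [0.7, 0.2, -1.9]
width: 15.0
```

```bash
python3 -c "
from h import *
st((561.9+8.5*.981,212.1-8.5*.194,8),-101.2)"
```

```text
t38.10 p [570.2 210.7   8. ] yawY -101.1 tilt [-0.001  0.002 -1.   ] q1 0.33 q6 2.10 F [ 0.7  0.2 -1.9] M [ 0.   -0.03  0.04] w 15.0
  togo tool mm [ 0.   0.2 -0.1]
  turn tool deg [0.1 0.1 0.1]
```

carry_out(commands=[[0.0006,0,0,0,0,0],[0,0,0,0,0,0],[0,0,0,0,0,0],[0,0,0,0,0,0]], grip=0.35)

```text
t: 38.6
ee_pos: [571.3, 211.1, 8.7]
orientation: [-2.119, 0.203, 2.117]
ft_force: [0.8, -0.4, 0.2]
width: 51.3
```

carry_out(commands=[[-0.03,0,0,0,0,0],[-0.05,0,0,0,0,0],[-0.05,0,0,0,0,0],[0,0.055,0.01,0,0,0],[0,0.06,0.01,0,0,0],[0,0.06,0.01,0,0,0],[0,0.06,0.01,0,0,0],[0,0.06,0.01,0,0,0]])

```text
t: 39.6
ee_pos: [466.4, -73.2, 143.8]
orientation: [-2.132, 0.194, 2.112]
ft_force: [1.3, -0.5, -0.2]
width: 57.2
```

carry_out(commands=[[0,0.06,0.01,0,0,0],[0,0.06,0.01,0,0,0],[0,0,0,0,0,0]])

```text
t: 39.98
ee_pos: [422.0, -194.1, 144.2]
orientation: [-2.133, 0.201, 2.106]
ft_force: [-1.0, 1.8, 0.5]
width: 56.9
```

```bash
python3 - <<'E'
from h import *
st()
im=cam('top');p=im['pixels']
def loc(w): d=np.array(w)-[522.3,192.1];return (d@[.981,-.194]).round(1),(d@[.194,.981]).round(1)
g=cv2.GaussianBlur(p,(3,3),0).astype(int);hsv=cv2.cvtColor(p,cv2.COLOR_BGR2HSV)
a=cv2.resize(p[205:335,155:295],None,fx=4,fy=4,interpolation=cv2.INTER_CUBIC)
s=cam('scene')['pixels'][160:275,290:450];b=cv2.resize(s,None,fx=1.45,fy=1.45)
c=np.zeros((520,800,3),np.uint8);c[:,:560]=a;c[:b.shape[0],562:562+b.shape[1]]=b
e=cv2.resize(p[110:345,270:480],None,fx=1.1,fy=1.1);c[200:200+e.shape[0],562:562+e.shape[1]]=e
cv2.imwrite('pics/f.png',np.clip(c.astype(float)*1.6,0,255).astype(np.uint8))
nut=cv2.inRange(hsv,(12,120,30),(30,255,255));nut=cv2.morphologyEx(nut,cv2.MORPH_CLOSE,np.ones((9,9)))
r=rect(im,nut,22,(155,215,295,335))[0];print('nut',r,loc(r[:2]))
E
```

```text
t39.98 p [ 422.  -194.1  144.2] yawY -101.0 tilt [ 0.013  0.001 -1.   ] q1 -0.46 q6 1.29 F [-1.   1.8  0.5] M [ 0.07  0.05 -0.05] w 56.9
nut [476.  277.1  41.6  39.3  45.2] (np.float64(-61.9), np.float64(74.4))
```

View pics/f.png

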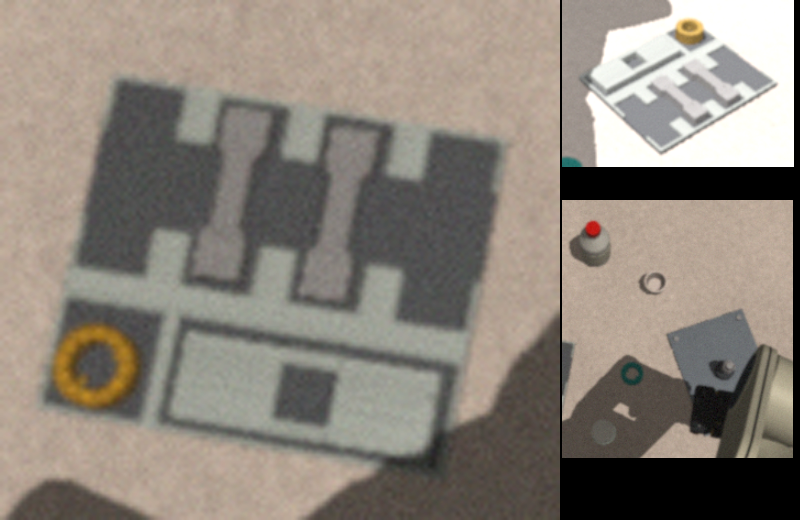

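Everything is in place. The nut is flat in its pocket, the hold-down bar lies in its compartment, and the two test bars lie in the two inner slots with floor visible round them. The bottle, crucible and jar are unmoved. Handing in.

```bash
python3 -c "
from h import *
ctrl.close_job()"
```

```text
the job is handed in; nothing more can be done
```

The carrier is unpacked in the order asked, and I handed the job in at about 40 s of robot time.

- **Nut:** I unscrewed the brass nut in two strokes, about 480° of tool turn in all. Measured forces stayed under about 7 N. It is now in its pocket.
- **Hold-down bar:** it lies flat in the long compartment.
- **Test bars:** only two were there. They lie flat in the two inner slots. The second was knocked up against the boss partway through, so I measured it again and gripped it off-centre to stay clear of the stud.

**Last checks:** The final pictures show all four parts inside their places. The bottle, crucible and jar are where they started, the robot was clear, and the gripper was open and empty.

Two readings were not ideal:
- **Nut off-centre:** it sits about 5 mm off the pocket's centre, with about 2 mm to the nearest wall. It looks flat in both views.
- **Knocked bar's length:** it measured 84–86 mm instead of 88 mm, because the colour mask lost a little at its ends.

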